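# Rack the sample plates over the bench edge

## Task

Put away the thin metal sample plates lying on the bench (two or three of them). They are too thin for a sound grip where they lie, so slide each one until a short end hangs over the front edge of the bench, pinch it there and lift it straight up; do not pick one up anywhere else on the bench. Then stand it upright on a short end in the white plate rack, right down in a slot, one plate to a slot, any slots; drop none on the floor and leave the forceps and the tape roll where they are.

Things in the scene. Friction and masses are not known exactly. Their poses are not given: they have to be found in the camera images.
- plate_a: loose flat aluminium sample plate, rows of dark spots on one face, 120 x 56 x 3 mm, about 80 g, may be absent. Origin: centre of the spotless face (at first the underside); x along the length, y along the width, z out of the spotted face. Too thin for a sound grip flat on the bench; pressed with shut fingertips (10 to 15 N) it drags along. Pinched by its 56 mm width it can be turned in a light grip
- plate_b: loose flat aluminium sample plate, rows of dark spots on one face, 120 x 56 x 3 mm, about 80 g, may be absent. Origin: centre of the spotless face (at first the underside); x along the length, y along the width, z out of the spotted face. Too thin for a sound grip flat on the bench; pressed with shut fingertips (10 to 15 N) it drags along. Pinched by its 56 mm width it can be turned in a light grip
- plate_c: loose flat aluminium sample plate, rows of dark spots on one face, 120 x 56 x 3 mm, about 80 g, may be absent. Origin: centre of the spotless face (at first the underside); x along the length, y along the width, z out of the spotted face. Too thin for a sound grip flat on the bench; pressed with shut fingertips (10 to 15 N) it drags along. Pinched by its 56 mm width it can be turned in a light grip
- plate_d: loose flat aluminium sample plate, rows of dark spots on one face, 120 x 56 x 3 mm, about 80 g, may be absent. Origin: centre of the spotless face (at first the underside); x along the length, y along the width, z out of the spotted face. Too thin for a sound grip flat on the bench; pressed with shut fingertips (10 to 15 N) it drags along. Pinched by its 56 mm width it can be turned in a light grip
- plate_a_end1 (a point): middle of the short end of plate_a that lies at its own x = +60 mm, on the spotless face
- plate_a_end2 (a point): middle of the short end of plate_a that lies at its own x = -60 mm, on the spotless face
- plate_b_end1 (a point): middle of the short end of plate_b that lies at its own x = +60 mm, on the spotless face
- plate_b_end2 (a point): middle of the short end of plate_b that lies at its own x = -60 mm, on the spotless face
- plate_c_end1 (a point): middle of the short end of plate_c that lies at its own x = +60 mm, on the spotless face
- plate_c_end2 (a point): middle of the short end of plate_c that lies at its own x = -60 mm, on the spotless face
- plate_d_end1 (a point): middle of the short end of plate_d that lies at its own x = +60 mm, on the spotless face
- plate_d_end2 (a point): middle of the short end of plate_d that lies at its own x = -60 mm, on the spotless face
- plate_rack: white plate rack, fixed, 82 (x) by 157 (y) by 38 mm high, yaw within 0.2 rad. Origin: centre of its underside on the bench, z up. Four slots along its x, at y = -60, -20, 20, 60 mm: 9 mm wide, 70 mm long inside with 6 mm end walls, mouth at z = 38 mm with edges rounded at 4 mm radius, floor at z = 8 mm. A plate with a short end right down in a slot stays standing, leaning up to 14 degrees
- bench_edge (a point): point on the front top edge of the bench; the edge is straight, along y (y -0.45 to 0.94). Top 22 mm thick, surface z = 0; open in front and below (a cross bar under the top begins 35 mm behind the edge). A low strip at x = 0.536 stops plates; above it the front of an analyser rises 0.23 m at x = 0.515 (y -0.21 to 0.43)
- forceps: steel forceps lying flat on the bench at the left, 138 mm long, loose bystander; origin at the centre of its underside
- tape_roll: roll of brown tape standing as a ring on the bench, 92 mm across, 48 mm high, loose bystander; origin at the centre of its underside

How it is judged:
By the outcome, as a careful person would: the job done as asked, in the order asked, and still so for the second after the job is handed in, with the robot touching nothing.
Of plate_a, plate_b, plate_c, plate_d only 2 to 3 are there at a start; the rules pass over those that are not, and their reading is None.
At some moment in a run one of plate_a, plate_b, plate_c, plate_d may be knocked a few centimetres aside while the robot is not near it.
It also fails if it takes over 210 s, if anything falls off the work surface, if the arm or the gripper's body presses on something with over 40 N, if the wrist force passes 120 N, or if a joint passes its speed limit or range.

## Robot

A 6-joint arm with a two-finger parallel gripper is mounted at the origin on a cart in front of the work surface, level with it; the furniture and walls round the work are solid. World frame = base frame: x ahead of the robot, y to its left, z up, the work surface at z = 0. Lengths are in mm, angles in rad, forces in N, time in s.
With the tool pointing down it reaches from about 325 to 775 mm from the base axis. Payload 5.5 kg.
Tool frame: the origin (TCP) lies between the finger pads; the fingertips stand env.tcp_to_tips ahead of it and the grasp point (between the pads) lies 3 mm ahead of it (env.tcp_to_tips is the distance from the TCP to the fingertips, in mm); z points along the fingers, y is the direction in which the jaws open and shut (so a half turn about z gives the same grasp; the last joint's range is limited). The gripper opens to 88 mm and grips with 3 to 60 N. Pads are 20 mm wide; open, the fingers measure 115 mm over their backs; the gripper's body (75 mm by 178 mm) begins 61 mm behind the grasp point.
Start: joints at [1.092, 0.091, 1.231, -0, 1.82, -0.057], TCP at [245.648, 547.425, 244.631] pointing down, gripper open.
Joint ranges: [-2.87, 2.87], [-0.86, 2.18], [0.17, 2.46], [-1.51, 4.65], [0.06, 2.69], [-2.65, 2.65]. Speed limits (rad/s): [2.57, 2.57, 3.01, 3.14, 3.14, 3.14].

## Interface

Orientations are given as a unit quaternion [x, y, z, w].
In Python, from workcell import sense, get_image, job, env gives the robot as it stands.
- The arm moves only by the tool step_arm, never from a script. Its argument "rows" is a list that holds one entry, the list of rows, each a list of 7 numbers: the finger opening in cm, from 0 to 8.78, then the shift along the tool's x, y, z in cm, then the turn, a rotation vector about the tool's x, y, z in rad. A call has 1 to 10 rows; each row shifts and turns the commanded pose from where the row before left it, along the tool's axes as they then stand; what a row does not reach is not made up. A row lasts 1/8 s, in which the tool goes at most 62.5 mm and 10.7 degrees, less where a joint would pass 70% of its speed; a pose out of reach is approached as far as the arm can. A call is refused whole if a number of a shift passes 6.25 or a number of a turn 0.188, either way. A call with a gripper value outside its range is refused whole. The fingers move at their own pace and stop on an object; the grip force is fixed at half the most. Time passes only in rows, so rows that do not move let the fingers close. It gives the time, the measured TCP pose, the force and the opening at its end, in the units of the state.
- sense(): the state, without advancing time (a new reading comes with each control period).
- get_image(name): name is "scene" or "top" or "wrist"; returns a dict with "img" (420x560x3 uint8, blue, green, red), "mtx" (3x3 intrinsics, pixels), "k1" (the pictures are not rectified: a ray, as slopes to the right and down, at radius r is drawn at 1 + k1 r^2 times it, then the intrinsics apply), "camera_from_world" (4x4, takes a point from world to camera coordinates); the wrist camera has in their place "hand_eye" (4x4, takes a point from camera to tool coordinates, whose origin is the TCP and whose axes are the flange's). Camera axes: x right, y down, z forward; pixel columns grow to the right and rows downward; lengths in mm; the calibration is good to about 2 mm. A picture is of the moment at which its call begins: read the wrist's pose just before it. There is no depth.
- job.job_done(): hands the job in, once; it reports no verdict.
The state is a dict: "clock": time; "joint_positions": joint angles; "joint_vel": joint speeds; "tau": joint torques, N m; "position": TCP position; "tcp_rot": TCP orientation; "wrist_force": force on the tool from outside, world axes, zero at the start; "torque": the same for the moment, N m; "grip_width": opening from 0.0 (shut) to 1.0 (fully open).
Only numpy, scipy, OpenCV 4.12 (cv2) and the standard library are available. Lean on these libraries where they do the work, as an engineer would, in place of code of your own. Each camera call takes 0.05 s, during which the arm holds its last target.

## Working session

There is one attempt and no reset: what is moved stays moved. The work goes in short steps, Python scripts to look and compute and a tool call to move; the robot and the scene stay as the last step left them, time stands still between calls to the robot, and variables do not carry over. Pictures are saved under pics/ and viewed, and the job is handed in when it is done.

Besides the shell and the picture viewer there is one more tool, called after "Emit:" as name([rows], argument=value, ...), one row to a line, values as JSON. step_arm: Moves the arm, as the interface text tells. Its arguments: {"type":"object","properties":{"rows":{"type":"array","items":{"type":"array","items":{"type":"array","items":{"type":"number"}}}}},"required":["rows"]}

```bash
ls; mkdir -p pics; python3 - <<'E'
from workcell import sense,get_image,job,env
import cv2
print(sense()); print(env.tcp_to_tips)
for n in ["scene","top","wrist"]:
    d=get_image(n); cv2.imwrite(f"pics/{n}0.png",d["img"])
    print(n,{k:v for k,v in d.items() if k!="img"})
E
```

```text
pics
{'clock': 0.0, 'joint_positions': array([ 1.09231000e+00,  9.18610883e-02,  1.23189383e+00, -1.17690898e-05,
        1.81981168e+00, -5.66859559e-02]), 'joint_vel': array([ 7.10802011e-04,  1.48644605e-03,  6.47702035e-04, -1.32628272e-03,
        9.77937743e-04, -6.78103155e-05]), 'tau': array([ 1.55639216e-03, -4.46444929e+01, -4.06445074e+01,  7.00194295e-02,
        2.87727808e-02, -1.41532255e-04]), 'position': array([245.51830512, 547.17941879, 243.50103279]), 'tcp_rot': array([ 2.09341537e-01,  9.77842087e-01, -9.53355752e-04, -2.55458110e-04]), 'wrist_force': array([-0.23471958,  0.09973456,  0.17054171]), 'torque': array([-0.00075405,  0.01536964,  0.03690028]), 'grip_width': 1.001217659310675}
22.0
scene {'mtx': array([[407.84196698,   0.        , 275.56001682],
       [  0.        , 407.84196698, 205.92059813],
       [  0.        ,   0.        ,   1.        ]]), 'k1': -0.008499433278065141, 'camera_from_world': array([[ 6.64308140e-01, -7.47458526e-01, -6.68631995e-04,
        -3.21065256e+02],
       [-5.83994196e-01, -5.18469519e-01, -6.24611989e-01,
         3.693
[... 592 characters left out ...]
2,  1.28624284e-02, -9.96017867e-01,
         1.40033535e+03],
       [ 0.00000000e+00,  0.00000000e+00,  0.00000000e+00,
         1.00000000e+00]])}
wrist {'mtx': array([[369.10203798,   0.        , 279.78424402],
       [  0.        , 369.10203798, 206.53765109],
       [  0.        ,   0.        ,   1.        ]]), 'k1': -0.09642230076227583, 'hand_eye': array([[ 3.62291733e-04, -9.65476939e-01, -2.60488288e-01,
         7.12205929e+01],
       [ 9.99999868e-01,  4.44669795e-04, -2.57311945e-04,
         2.56904406e-01],
       [ 3.64260023e-04, -2.60488161e-01,  9.65476973e-01,
        -1.40740096e+02],
       [ 0.00000000e+00,  0.00000000e+00,  0.00000000e+00,
         1.00000000e+00]])}
```

View pics/scene0.png

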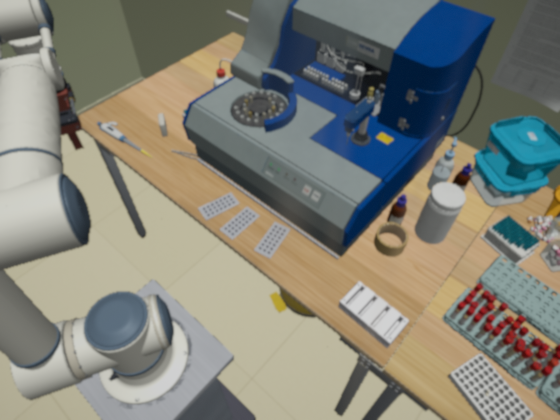

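View pics/top0.png

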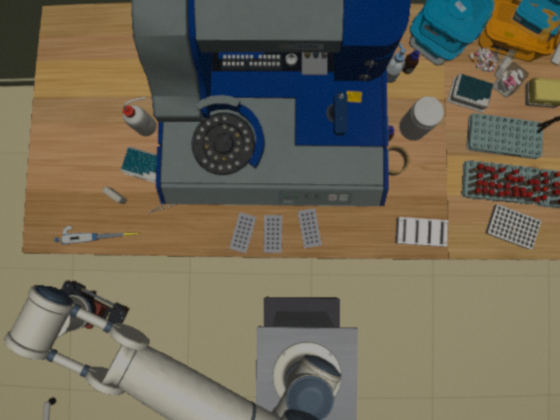

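View pics/wrist0.png

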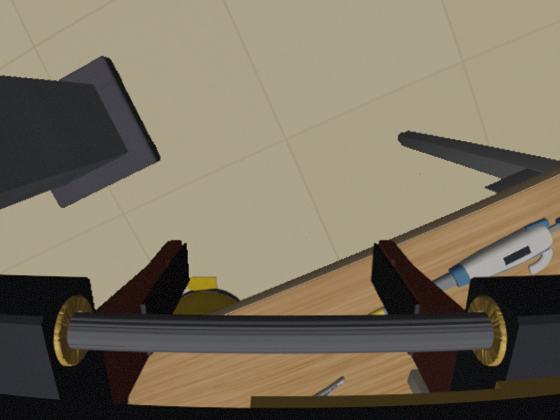

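```bash
cat > h.py <<'E'
from workcell import sense,get_image,job,env
import cv2, numpy as np
from scipy.spatial.transform import Rotation as R
def und(d,px):
    f=d["mtx"][0,0];c=d["mtx"][:2,2]
    p=(np.atleast_2d(px).astype(float)-c)/f
    q=p.copy()
    for _ in range(20): q=p/(1+d["k1"]*(q**2).sum(1,keepdims=True))
    return q
def ray(d,px,pose=None):
    q=und(d,px); v=np.c_[q,np.ones(len(q))]
    if "camera_from_world" in d:
        T=np.linalg.inv(d["camera_from_world"])
    else:
        W=np.eye(4); W[:3,:3]=R.from_quat(pose["tcp_rot"]).as_matrix(); W[:3,3]=pose["position"]
        T=W@d["hand_eye"]
    return T[:3,3], v@T[:3,:3].T
def plane(d,px,z,pose=None):
    o,v=ray(d,px,pose); return o+v*((z-o[2])/v[:,2:3])
def proj(d,P,pose=None):
    P=np.atleast_2d(P)
    if "camera_from_world" in d: T=d["camera_from_world"]
    else:
        W=np.eye(4); W[:3,:3]=R.from_quat(pose["tcp_rot"]).as_matrix(); W[:3,3]=pose["position"]
        T=np.linalg.inv(W@d["hand_eye"])
    c=P@T[:3,:3].T+T[:3,3]; q=c[:,:2]/c[:,2:3]
    q=q*(1+d["k1"]*(q**2).sum(1,keepdims=True))
    return q*d["mtx"][0,0]+d["mtx"][:2,2]
def crop(d,name,x0,x1,y0,y1,s):
    cv2.imwrite("pics/"+name,cv2.resize(d["img"][y0:y1,x0:x1],None,fx=s,fy=s,interpolation=cv2.INTER_CUBIC))
E
python3 - <<'E'
from h import *
d=get_image("top"); crop(d,"t1.png",140,340,190,270,4); crop(d,"t2.png",380,460,200,260,8)
s=get_image("scene"); crop(s,"s1.png",140,300,130,270,5); crop(s,"s2.png",320,420,260,360,6)
hsv=cv2.cvtColor(d["img"],cv2.COLOR_BGR2HSV)
for p in [(243,225),(240,240),(273,235),(310,230),(258,235),(420,225)]: print(p,d["img"][p[1],p[0]],hsv[p[1],p[0]])
E
```

```text
(243, 225) [118 117 117] [120   2 118]
(240, 240) [104 101 104] [150   7 104]
(273, 235) [109 109 109] [  0   0 109]
(310, 230) [117 116 116] [120   2 117]
(258, 235) [ 67 102 132] [ 16 126 132]
(420, 225) [161 165 168] [ 17  11 168]
```

View pics/t1.png

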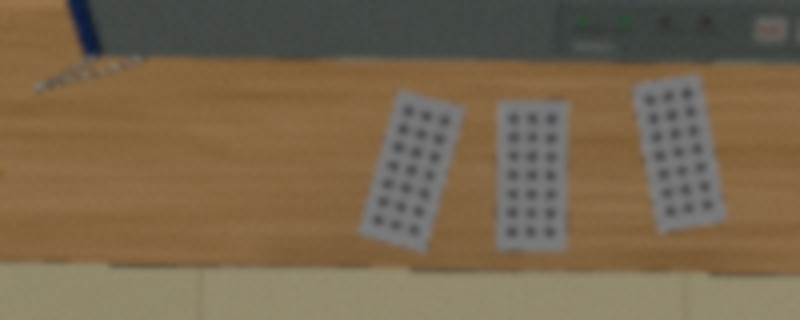

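View pics/t2.png

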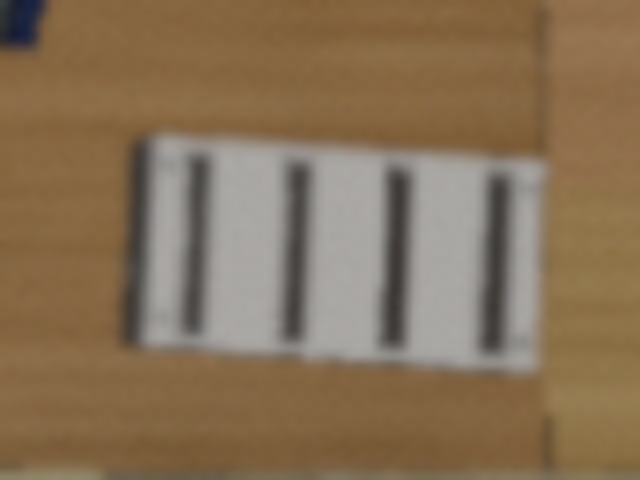

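View pics/s2.png

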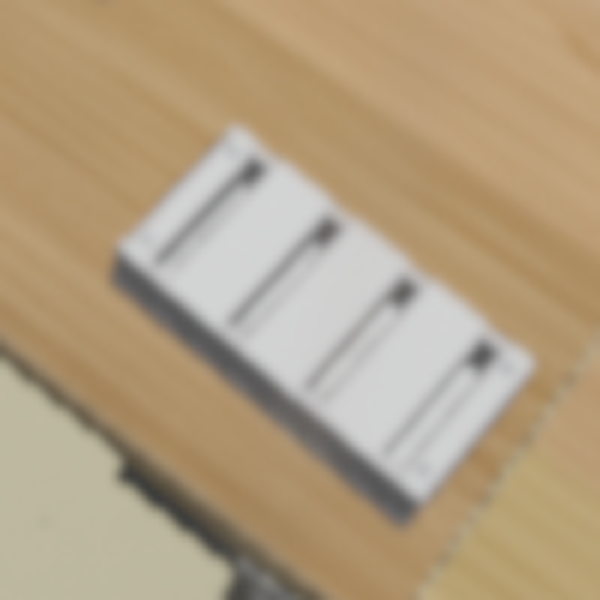

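View pics/s1.png

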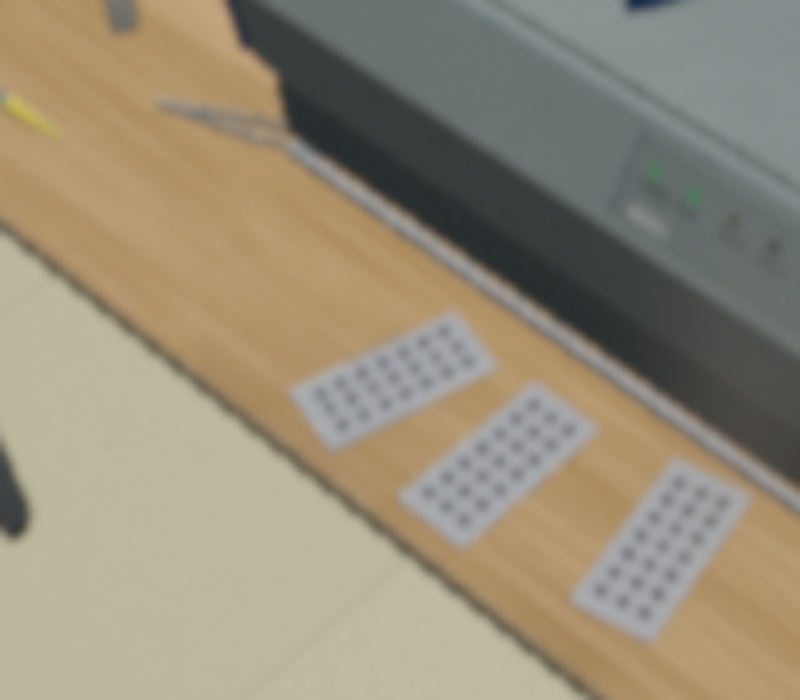

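```bash
cat >> h.py <<'E'
def plates(d,z=3,x0=200,x1=345,y0=200,y1=268,off=(0,0)):
    """flat plate blobs in top view -> list of (centre,yaw,L,W)"""
    hsv=cv2.cvtColor(cv2.resize(d["img"],None,fx=4,fy=4,interpolation=cv2.INTER_CUBIC),cv2.COLOR_BGR2HSV)
    m=((hsv[...,1]<50)&(hsv[...,2]>50)).astype(np.uint8)
    M=np.zeros_like(m); M[y0*4:y1*4,x0*4:x1*4]=m[y0*4:y1*4,x0*4:x1*4]
    M=cv2.morphologyEx(M,cv2.MORPH_CLOSE,np.ones((7,7)))
    out=[]
    for c in cv2.findContours(M,cv2.RETR_EXTERNAL,cv2.CHAIN_APPROX_NONE)[0]:
        if cv2.contourArea(c)<3000: continue
        P=plane(d,(c[:,0,:]+0.5)/4-0.5,z)
        r=cv2.minAreaRect(P[:,:2].astype(np.float32))
        b=cv2.boxPoints(r); e=b[1]-b[0]; f=b[2]-b[1]
        if np.linalg.norm(e)<np.linalg.norm(f): e,f=f,e
        a=np.arctan2(e[1],e[0]); a=(a+np.pi/2)%np.pi-np.pi/2
        out.append((np.array(r[0]),a,np.linalg.norm(e),np.linalg.norm(f)))
    return out
E
python3 - <<'E'
from h import *
np.set_printoptions(precision=2,suppress=True)
d=get_image("top")
for p in plates(d): print(p)
# edge
hsv=cv2.cvtColor(d["img"],cv2.COLOR_BGR2HSV)
# rack: white top z=38
m=((hsv[...,1]<40)&(hsv[...,2]>135)).astype(np.uint8); M=np.zeros_like(m); M[205:255,385:455]=m[205:255,385:455]
M=cv2.morphologyEx(M,cv2.MORPH_CLOSE,np.ones((5,5)))
c=max(cv2.findContours(M,cv2.RETR_EXTERNAL,cv2.CHAIN_APPROX_NONE)[0],key=cv2.contourArea)
P=plane(d,c[:,0,:],38); r=cv2.minAreaRect(P[:,:2].astype(np.float32)); print("rack",r)
# slot centres: top crop t2 at 8x; px=380+u/8-.5
for u,v in [(197,243),(295,250),(395,257),(496,263)]:
    print(plane(d,[(380+u/8-.5,200+v/8-.5)],38)[0])
for x in range(170,400,30):
    col=hsv[240:275,x,1].astype(int); g=np.abs(np.diff(col)); 
    print(x, 240+g.argmax(), plane(d,[(x,240+g.argmax()+.5)],0)[0], col[::3])
s=get_image("scene")
for u,v in [(205,215),(281,275),(356,340),(437,402)]:
    print("s",plane(s,[(320+u/6-.5,260+v/6-.5)],38)[0])
E
```

```text
(array([445.38, 114.62]), np.float32(-0.0022981167), np.float32(118.72077), np.float32(55.21943))
(array([447.75, 210.51]), np.float32(-0.25151336), np.float32(119.44972), np.float32(55.713455))
(array([465.01,  -2.07]), np.float32(0.19237936), np.float32(119.44434), np.float32(55.67199))
(array([544.56, 118.37]), np.float32(-1.5588856), np.float32(464.9738), np.float32(17.702185))
rack ((455.77862548828125, -355.4146728515625), (152.92236328125, 81.57476043701172), 86.98750305175781)
[ 459.88 -296.85   38.  ]
[ 457.55 -335.47   38.  ]
[ 455.21 -375.02   38.  ]
[ 453.25 -415.16   38.  ]
170 255 [369.84 442.35   0.  ] [128 133 133 134 127 124  66  67  65  66  67  64]
200 255 [371.57 345.22   0.  ] [130 134 125 128 129 129  66  65  63  65  63  69]
230 248 [395.4  249.42   0.  ] [111  72  33  95 134 132  66  63  66  63  63  67]
260 256 [371.45 153.19   0.  ] [130 126 127 132 132 126  73  65  65  63  62  66]
290 257 [369.61  57.81   0.  ] [123 125 129 125 129 135  75  63  66  63  64  62]
320 245 [408.83 -37.11   0.  ] [ 41  16 117 129 135 138  90  64  65  67  63  65]
350 257 [ 371.89 -132.76    0.  ] [128 124 138 128 126 125  90  65  66  64  66  64]
380 258 [ 369.67 -228.48    0.  ] [132 128 126 125 122 133 102  64  63  66  66  65]
s [ 456.37 -295.29   38.  ]
s [ 454.83 -335.53   38.  ]
s [ 451.17 -375.39   38.  ]
s [ 450.38 -415.06   38.  ]
```

Emit:
step_arm([
  [[0,0,0,0,0,0,-0.14],[0,0,0,0,0,0,-0.14],[0,0,0,0,0,0,-0.14],[0,-2.5,-5,0,0,0,0],[0,-2.5,-5,0,0,0,0],[0,-2.5,-5,0,0,0,0],[0,-2.5,-5,0,0,0,0],[0,-2.5,-5,0,0,0,0],[0,-2.5,-5,0,0,0,0],[0,-2.5,-3,0,0,0,0]],
])

```text
clock: 1.6
position: [420.7, 215.0, 245.1]
tcp_rot: [0.002, 1.0, 0.0, 0.001]
wrist_force: [0.8, 0.1, -0.6]
grip_width: 0.005
```

```bash
cat > snap.py <<'E'
from workcell import sense
import json
s=sense(); json.dump({k:(v.tolist() if hasattr(v,'tolist') else v) for k,v in s.items()},open('log.jsonl','a')); open('log.jsonl','a').write('\n')
print([round(float(x),3) for x in s['joint_positions']],[round(float(x),1) for x in s['position']],[round(float(x),3) for x in s['tcp_rot']])
E
python3 snap.py
```

```text
[0.401, -0.253, 1.556, -0.0, 1.838, -1.167] [420.7, 215.0, 245.1] [0.002, 1.0, 0.0, 0.001]
```

Emit:
step_arm([
  [[0,0,0,2,0,-0.15,0],[0,0,0,2,0,-0.15,0],[0,0,0,2,0,-0.15,0],[0,0,0,2,0,-0.15,0],[0,0,0,0,0,0,0]],
])

```text
clock: 2.22
position: [434.9, 216.4, 162.6]
tcp_rot: [-0.001, 0.956, -0.002, 0.292]
wrist_force: [-0.3, -0.4, -0.5]
grip_width: 0.006
```

```bash
python3 snap.py
```

```text
[0.61, -0.685, 2.105, -0.348, 1.238, -0.929] [434.9, 216.4, 162.6] [-0.001, 0.956, -0.002, 0.292]
```

Emit:
step_arm([
  [[0,3,0,0,0,0.15,0],[0,3,0,0,0,0.15,0],[0,3,0,0,0,0.15,0],[0,3,0,0,0,0.15,0],[0,0,0,0,0,0,0]],
])

```text
clock: 2.85
position: [329.3, 217.7, 126.6]
tcp_rot: [0.001, 1.0, 0.001, 0.0]
wrist_force: [-0.1, -1.0, 0.1]
grip_width: 0.004
```

```bash
python3 snap.py
```

```text
[0.497, -0.483, 1.94, 0.001, 1.683, -1.071] [329.3, 217.7, 126.6] [0.001, 1.0, 0.001, 0.0]
```

```bash
cat > kin.py <<'E'
import numpy as np, json
from scipy.spatial.transform import Rotation as R
from scipy.optimize import least_squares
def rz(a): return R.from_euler('z',a).as_matrix()
def ry(a): return R.from_euler('y',a).as_matrix()
LO=np.array([-2.87,-.86,.17,-1.51,.06,-2.65]);HI=np.array([2.87,2.18,2.46,4.65,2.69,2.65])
def parts(j):
    A=rz(j[0]);B=A@ry(j[1]);C=B@ry(j[2]);D=C@rz(j[3])@ry(j[4])@rz(j[5])
    return A,B,C,D
def cols(j):
    A,B,C,D=parts(j); return np.c_[A[:,0],A[:,1],A[:,2],B[:,2],C[:,2],C[:,0],D[:,2]]
def fit():
    S=[json.loads(l) for l in open('log.jsonl') if l.strip()]
    S.append(dict(joint_positions=[1.09231,.091861,1.231894,0,1.819812,-.056686],position=[245.518,547.179,243.501],tcp_rot=[.20934154,.97784209,-.00095,-.000255]))
    M=np.vstack([cols(s['joint_positions'])for s in S]);b=np.hstack([s['position']for s in S])
    return S,M,b
if __name__=="__main__":
    S,M,b=fit()
    np.set_printoptions(precision=3,suppress=True)
    for keep in ([1,2,3,4,6],):
        x,res,rk,sv=np.linalg.lstsq(M[:,keep],b,rcond=None); print(keep,x,sv,(M[:,keep]@x-b))
    for s in S:
        D=parts(s['joint_positions'])[3]; print(D.T@R.from_quat(s['tcp_rot']).as_matrix())
E
python3 kin.py
```

```text
[1, 2, 3, 4, 6] [ 34.317  45.649 390.053 582.625 331.304] [3.392 2.052 2.003 0.397 0.333] [-6.372 -2.355  1.213  0.583 -0.765 -1.891  4.192  2.64  -1.049  0.309
  1.293  1.726]
[[ 0. -1. -0.]
 [ 1.  0. -0.]
 [ 0. -0.  1.]]
[[ 0. -1. -0.]
 [ 1.  0. -0.]
 [ 0. -0.  1.]]
[[ 0. -1. -0.]
 [ 1.  0. -0.]
 [ 0. -0.  1.]]
[[-0. -1. -0.]
 [ 1. -0. -0.]
 [ 0. -0.  1.]]
```

```bash
python3 - <<'E'
from kin import *
np.set_printoptions(precision=2,suppress=True)
S,M,b=fit()
for keep in ([1,2,3,4,5,6],[0,1,2,3,4,6],[0,1,2,3,4,5,6]):
    x,res,rk,sv=np.linalg.lstsq(M[:,keep],b,rcond=None); print(keep,x,sv,np.abs(M[:,keep]@x-b).max())
E
```

```text
[1, 2, 3, 4, 5, 6] [ 34.   157.2  372.6  558.5   96.9  327.34] [3.92 2.05 2.   0.53 0.33 0.06] 0.002343210248369587
[0, 1, 2, 3, 4, 6] [ 30.31  34.34  50.65 391.27 552.16 331.53] [3.41 2.84 2.   0.41 0.33 0.09] 5.799042952687159
[0, 1, 2, 3, 4, 5, 6] [ -0.    34.   157.2  372.6  558.5   96.9  327.34] [3.94 2.84 2.   0.54 0.34 0.09 0.05] 0.002367867197705209
```

```bash
cat >> kin.py <<'E'
X=np.array([34,157.2,372.6,558.5,96.9,327.34]);K=[1,2,3,4,5,6]
T0=np.array([[0,-1,0],[1,0,0],[0,0,1.]])
def fk(j): return cols(j)[:,K]@X, parts(j)[3]@T0
def wrist(j): return cols(j)[:,K[:5]]@X[:5]
def ik(p,Rt,seeds=None):
    sols=[]
    p=np.asarray(p,float)
    rng=np.random.default_rng(0)
    if seeds is None: seeds=[LO+(HI-LO)*rng.random(6) for _ in range(40)]+[[0.3,-.3,1.7,0,1.7,-1],[0.3,-.3,1.7,0,1.7,1.5]]
    for s in seeds:
        f=lambda j:np.r_[(fk(j)[0]-p)/100,R.from_matrix(fk(j)[1].T@Rt).as_rotvec()]
        r=least_squares(f,np.clip(s,LO+.01,HI-.01),bounds=(LO,HI),xtol=1e-10,ftol=1e-10)
        if np.abs(r.fun).max()<2e-3 and not any(np.abs(r.x-q).max()<.02 for q in sols): sols.append(r.x)
    return sols
def pinch_rot(theta,flip=0,yaw=0):
    z=np.array([np.sin(theta),0,-np.cos(theta)]);y=np.array([0,1. if not flip else -1,0]);x=np.cross(y,z)
    return rz(yaw)@np.c_[x,y,z]
E
python3 - <<'E'
from kin import *
np.set_printoptions(precision=2,suppress=True)
for y in (-200,0,115,210,300):
  for th in (30,45,60):
    for fl in (0,1):
      Rt=pinch_rot(np.radians(th),fl); p=np.array([340,y,1.5])-3*Rt[:,2]
      for s in ik(p,Rt): print(y,th,fl,s,"wr",wrist(s).round())
print("rack")
for ty in (30,45,-30,-45,0):
  for fl in (0,1):
    t=np.radians(ty); z=np.array([0,np.sin(t),-np.cos(t)]); yy=np.array([1,0,0])*(-1 if fl else 1); Rt=np.c_[np.cross(yy,z),yy,z]
    for s in ik(np.array([456,-355,108])-3*z,Rt): print(ty,fl,s,"wr",wrist(s).round())
E
```

```text
300 30 0 [ 0.95 -0.53  2.27 -0.47  1.12 -0.48] wr [175. 300. 288.]
300 45 0 [ 1.12 -0.56  2.39 -0.81  1.07 -0.13] wr [106. 300. 235.]
300 60 0 [ 1.28 -0.44  2.46 -1.18  1.12  0.27] wr [ 54. 300. 167.]
rack
30 0 [-0.9   0.37  1.22  0.34  1.95 -0.84] wr [ 456. -520.  394.]
30 1 [-0.9   0.37  1.22  0.34  1.95  2.3 ] wr [ 456. -520.  394.]
45 0 [-0.96  0.54  1.09  0.5   2.13 -0.83] wr [ 456. -589.  342.]
45 1 [-0.96  0.54  1.09  0.5   2.13  2.31] wr [ 456. -589.  342.]
-30 0 [-0.46 -0.16  1.79 -0.48  1.29 -0.38] wr [ 456. -190.  394.]
-45 0 [-0.33 -0.18  1.9  -0.79  1.23 -0.13] wr [ 456. -121.  342.]
0 0 [-0.72  0.05  1.51 -0.    1.58 -0.72] wr [ 456. -355.  438.]
0 1 [-0.72  0.05  1.51 -0.    1.58  2.42] wr [ 456. -355.  438.]
```

```bash
python3 - <<'E'
from kin import *
np.set_printoptions(precision=2,suppress=True)
rng=np.random.default_rng(1)
sd=[LO+(HI-LO)*rng.random(6) for _ in range(14)]
print("thick")
for y in (-400,-250,250,350,450):
  for yaw in (-90,-60,-30,0,30,60,90):
    a=np.radians(yaw); z=np.array([np.cos(a),np.sin(a),0])
    for sg in (1,-1):
      yy=np.array([0,0,sg]); Rt=np.c_[np.cross(yy,z),yy,z]
      for s in ik(np.array([345,y,1.5])-3*z,Rt,sd): print(y,yaw,sg,s,"wr",wrist(s).round())
print("width")
for y in (-330,-280,-240,210,240,270):
  for th in (30,45,60):
    for fl in (0,1):
      Rt=pinch_rot(np.radians(th),fl); p=np.array([340,y,1.5])-3*Rt[:,2]
      for s in ik(p,Rt,sd): print(y,th,fl,s,"wr",wrist(s).round())
E
```

```text
thick
-400 -90 1 [-0.3   0.29  2.23  4.47  1.4   2.55] wr [345. -70.   2.]
-400 -90 -1 [-0.3   0.29  2.23  4.47  1.4  -0.59] wr [345. -70.   2.]
-400 0 1 [-1.62  0.37  2.11  1.53  1.6  -2.49] wr [  15. -400.    2.]
-400 0 -1 [-1.62  0.37  2.11  1.53  1.6   0.65] wr [  15. -400.    2.]
-400 30 1 [-1.53  0.65  1.67  1.23  1.91 -2.38] wr [  59. -565.    1.]
-400 30 -1 [-1.53  0.65  1.67  1.23  1.91  0.76] wr [  59. -565.    2.]
-400 60 1 [-1.36  0.91  1.24  1.03  2.24 -2.34] wr [ 180. -686.    2.]
-400 60 -1 [-1.36  0.91  1.24  1.03  2.24  0.8 ] wr [ 180. -686.    2.]
-400 90 1 [-1.17  1.13  0.86  0.8   2.57 -2.42] wr [ 345. -730.    2.]
-400 90 -1 [-1.17  1.13  0.86  0.8   2.57  0.72] wr [ 345. -730.    2.]
-250 -90 1 [ 0.13  0.3   2.23 -1.46  1.65  2.53] wr [345.  80.   2.]
-250 -90 -1 [ 0.13  0.3   2.23 -1.46  1.65 -0.61] wr [345.  80.   2.]
-250 30 1 [-1.51  0.41  2.07  1.2   1.85 -2.53] wr [  59. -415.    2.]
-250 30 -1 [-1.51  0.41  2.07  1.2   1.85  0.62] wr [  59. -415.    2.]
-250 60 1 [-1.31  0.65  1.68  0.97  2.11 -2.5 ] wr [ 180. -536.    2.]
-250 60 -1 [-1.31  0.65  1.68  0
[... 2136 characters left out ...]

width
-330 30 1 [-1.17 -0.43  2.21  0.52  1.2   0.24] wr [ 175. -330.  288.]
-330 45 1 [-1.36 -0.44  2.31  0.83  1.21 -0.07] wr [ 106. -330.  235.]
-330 60 1 [-1.51 -0.32  2.37  1.12  1.29 -0.4 ] wr [  54. -330.  167.]
-280 30 1 [-1.12 -0.6   2.32  0.5   1.22  0.33] wr [ 175. -280.  288.]
-280 45 1 [-1.32 -0.65  2.44  0.81  1.24  0.01] wr [ 106. -280.  235.]
-240 30 1 [-1.06 -0.75  2.4   0.48  1.25  0.42] wr [ 175. -240.  288.]
240 30 0 [ 0.83 -0.75  2.4  -0.41  1.15 -0.64] wr [175. 240. 288.]
240 30 1 [ 0.83 -0.75  2.4  -0.41  1.15  2.5 ] wr [175. 240. 288.]
270 30 0 [ 0.89 -0.64  2.34 -0.44  1.13 -0.55] wr [175. 270. 288.]
270 30 1 [ 0.89 -0.64  2.34 -0.44  1.13  2.59] wr [175. 270. 288.]
```

```bash
python3 - <<'E'
from kin import *
np.set_printoptions(precision=2,suppress=True)
rng=np.random.default_rng(1)
sd=[[1.2,.6,1.7,-1,2,-.7],[.8,.3,2,-.9,2,-.6],[1.4,.3,2.2,-1.3,1.6,-.6]]
for y in (60,90,115,150,180,210):
  for yaw in (-45,-60,-75):
    a=np.radians(yaw); z=np.array([np.cos(a),np.sin(a),0])
    for sg in (-1,):
      yy=np.array([0,0,sg]); Rt=np.c_[np.cross(yy,z),yy,z]
      for s in ik(np.array([345,y,1.5])-3*z,Rt,sd): print(y,yaw,sg,s,"wr",wrist(s).round())
print("rack")
c,s_=np.cos(-.054),np.sin(-.054)
sd=[LO+(HI-LO)*rng.random(6) for _ in range(14)]
for t in (45,60,75):
  for sg in (-1,1):
    a=np.radians(t); z=np.array([np.sin(a),0,-np.cos(a)]);yy=np.array([0,sg,0]); Rt=rz(-.054)@np.c_[np.cross(yy,z),yy,z]
    for zz in (110,250):
      for s in ik(np.array([456,-355,zz])-3*z,Rt,sd): print(t,sg,zz,s,"wr",wrist(s).round())
E
```

```text
60 -45 -1 [ 1.1   0.23  2.33 -1.31  1.74 -0.56] wr [111. 294.   1.]
60 -60 -1 [ 1.    0.36  2.14 -1.18  1.85 -0.59] wr [180. 346.   1.]
60 -75 -1 [ 0.9   0.47  1.96 -1.06  1.97 -0.6 ] wr [260. 379.   1.]
90 -45 -1 [ 1.14  0.28  2.26 -1.28  1.77 -0.58] wr [111. 324.   1.]
90 -60 -1 [ 1.04  0.4   2.07 -1.15  1.88 -0.6 ] wr [180. 376.   1.]
90 -75 -1 [ 0.94  0.51  1.9  -1.03  2.   -0.61] wr [260. 409.   1.]
115 -45 -1 [ 1.17  0.32  2.2  -1.25  1.79 -0.59] wr [111. 349.   1.]
115 -60 -1 [ 1.07  0.44  2.01 -1.13  1.91 -0.61] wr [180. 401.   1.]
115 -75 -1 [ 0.96  0.55  1.84 -1.02  2.03 -0.62] wr [260. 434.   1.]
150 -45 -1 [ 1.2   0.37  2.12 -1.23  1.82 -0.61] wr [111. 384.   2.]
150 -60 -1 [ 1.11  0.49  1.93 -1.11  1.94 -0.63] wr [180. 436.   1.]
150 -75 -1 [ 1.    0.6   1.76 -1.    2.07 -0.63] wr [260. 469.   1.]
180 -45 -1 [ 1.23  0.42  2.04 -1.22  1.84 -0.63] wr [111. 414.   1.]
180 -60 -1 [ 1.13  0.54  1.86 -1.1   1.97 -0.65] wr [180. 466.   1.]
180 -75 -1 [ 1.03  0.64  1.69 -0.98  2.1  -0.65] wr [260. 499.   2.]
210 -45 -1 [ 1.25  0.47  1.97 -1.21  1.87 -0.65] wr [111. 444.   1.]
210 -60 -1 [ 1.16  0.58  1.78 -1.09  2.   -0.67] wr [180. 496.   1.]
210 -75 -1 [ 1.06  0.69  1.61 -0.97  2.13 -0.67] wr [260. 529.   2.]
rack
45 -1 110 [-1.08 -0.38  2.06  0.74  1.11  0.32] wr [ 223. -343.  344.]
45 -1 250 [-1.08 -0.44  1.86  0.67  1.31  0.51] wr [ 223. -343.  484.]
45 1 250 [-1.08 -0.44  1.86  0.67  1.31 -2.63] wr [ 223. -343.  484.]
60 -1 110 [-1.2  -0.39  2.2   1.1   1.08 -0.  ] wr [ 170. -340.  275.]
60 -1 250 [-1.2  -0.52  2.03  0.99  1.23  0.27] wr [ 170. -340.  415.]
75 -1 110 [-1.28 -0.29  2.28  1.46  1.15 -0.36] wr [ 137. -338.  195.]
75 -1 250 [-1.28 -0.52  2.18  1.32  1.21  0.  ] wr [ 137. -338.  335.]
```

Emit:
step_arm([
  [[0,-4.4,-0.35,2,0,0,0],[0,-4.4,-0.35,3,0,0,0],[0,-4.3,-0.35,3.5,0,0,0],[0,0,0,0,0,0,0]],
])

```text
clock: 3.35
position: [459.7, 205.4, 35.9]
tcp_rot: [0.002, 1.0, -0.001, -0.002]
wrist_force: [-0.7, 0.4, 0.0]
grip_width: 0.003
```

Emit:
step_arm([
  [[0,0,0,1,0,0,0],[0,0,0,0.5,0,0,0],[0,0,0,0,0,0,0]],
])

```text
clock: 3.72
position: [458.6, 207.0, 25.7]
tcp_rot: [0.0, 1.0, 0.0, 0.001]
wrist_force: [-0.8, 0.6, -0.0]
grip_width: 0.002
```

Emit:
step_arm([
  [[0,0,0,0.1,0,0,0],[0,0,0,0,0,0,0]],
])

```text
clock: 3.98
position: [458.8, 207.0, 25.3]
tcp_rot: [0.001, 1.0, 0.0, 0.001]
wrist_force: [-2.6, -0.3, 5.7]
grip_width: 0.008
```

Emit:
step_arm([
  [[0,0,0,0.1,0,0,0],[0,0,0,0,0,0,0]],
])

```text
clock: 4.22
position: [459.2, 207.1, 25.3]
tcp_rot: [0.001, 1.0, 0.001, 0.001]
wrist_force: [-4.3, -0.6, 10.5]
grip_width: -0.003
```

Emit:
step_arm([
  [[0,0,0,0.06,0,0,0],[0,0.6,0,0,0,0,0],[0,0.6,0,0,0,0,0],[0,0.6,0,0,0,0,0],[0,0.6,0,0,0,0,0],[0,0,0,0,0,0,0]],
])

```text
clock: 4.97
position: [436.4, 207.4, 25.3]
tcp_rot: [0.001, 1.0, 0.001, 0.003]
wrist_force: [0.8, -0.5, 8.8]
grip_width: 0.003
```

```bash
python3 - <<'E'
from h import *
d=get_image("top"); crop(d,"t3.png",200,350,190,270,5)
p=sense(); w=get_image("wrist"); cv2.imwrite("pics/w3.png",w["img"])
s=get_image("scene"); crop(s,"s3.png",140,300,130,270,5)
E
```

```text
(no output)
```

View pics/w3.png

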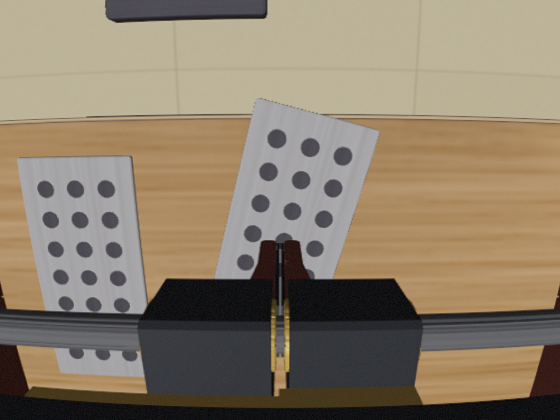

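View pics/s3.png

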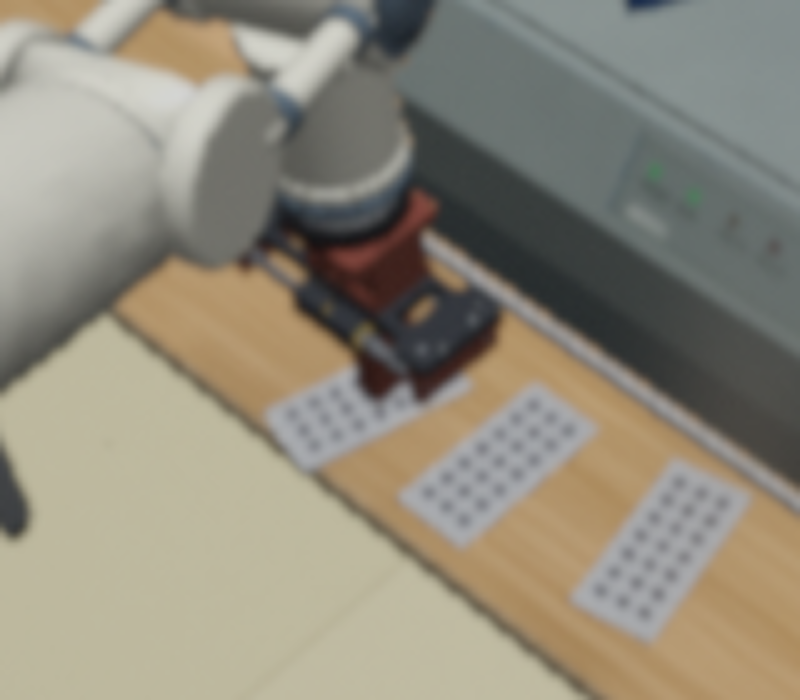

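Emit:
step_arm([
  [[0,0.6,0,0.05,0,0,0],[0,0.6,0,0,0,0,0],[0,0.6,0,0,0,0,0],[0,0.6,0,0,0,0,0],[0,0.6,0,0,0,0,0],[0,0.5,0,0,0,0,0],[0,0,0,0,0,0,0]],
])

```text
clock: 6.0
position: [402.0, 207.7, 25.3]
tcp_rot: [0.001, 1.0, 0.001, 0.004]
wrist_force: [0.9, -0.2, 10.1]
grip_width: 0.001
```

```bash
cat > wv.py <<'E'
import sys
from h import *
n=sys.argv[1]
p=sense(); w=get_image("wrist"); cv2.imwrite(f"pics/{n}.png",w["img"])
import pickle; pickle.dump((p,w),open("last.pkl","wb"))
E
python3 wv.py w4
```

```text
(no output)
```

View pics/w4.png

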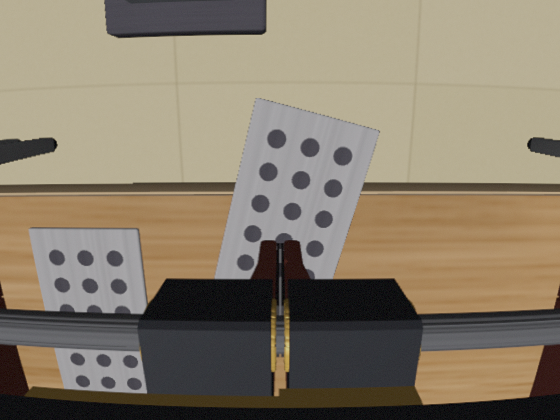

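```bash
python3 - <<'E'
from h import *; import pickle
np.set_printoptions(precision=1,suppress=True)
p,w=pickle.load(open("last.pkl","rb"))
C=plane(w,[(257,98),(378,131),(215,278),(333,278)],3,p)[:,:2]; print(C)
print("edge",plane(w,[(100,193),(450,193)],0,p)[:,:2])
print("W",np.linalg.norm(C[1]-C[0]))
a=np.arctan2(*(C[2]-C[0])[::-1]);b=np.arctan2(*(C[3]-C[1])[::-1]); e=C[0]-C[1] if C[0][1]>C[1][1] else C[1]-C[0]
print(a,b,"end perp",np.arctan2(e[1],e[0])-np.pi/2,"endmid",C[:2].mean(0))
E
```

```text
[[327.  198.4]
 [340.8 251. ]
 [411.  176.6]
 [411.1 233.9]]
edge [[369.  123.4]
 [369.3 288.3]]
W 54.392633805177894
-0.25474379628040816 -0.2390516335654591 end perp -0.256036247828602 endmid [333.9 224.7]
```

```bash
cat > plan.py <<'E'
from kin import *
def plan(p0,R0,p1,R1,n,g,j0=None):
    p=np.array(p0,float);Rk=R0.copy();dp=(np.array(p1)-p0)/n
    w=R.from_matrix(R0.T@R1).as_rotvec()/n
    rows=[];mx=np.zeros(6);j=j0
    for k in range(n):
        tgt=p0+dp*(k+1)
        sh=np.round(Rk.T@(tgt-p)/10,2); ww=np.round(w,3)
        rows.append([g]+[float(x) for x in sh]+[float(x) for x in ww])
        p=p+Rk@(sh*10); Rk=Rk@R.from_rotvec(ww).as_matrix()
        if j is not None:
            q=ik(p,Rk,[j])
            if not q: print("NO IK at",k,p); j=None; continue
            mx=np.maximum(mx,np.abs(q[0]-j)/np.array([2.57,2.57,3.01,3.14,3.14,3.14])/.7*8); j=q[0]
    print([rows]); print("peak speed frac",mx.round(2),"end j",None if j is None else j.round(2),"wr",None if j is None else wrist(j).round())
    return p,Rk,j
def hrot(yawdeg):
    a=np.radians(yawdeg);z=np.array([np.cos(a),np.sin(a),0]);y=np.array([0,0,-1.]);return np.c_[np.cross(y,z),y,z]
down=np.array([[-1,0,0],[0,1,0],[0,0,-1.]])
def frot(tiltdeg,yaw=-.054):
    a=np.radians(tiltdeg);z=np.array([np.sin(a),0,-np.cos(a)]);y=np.array([0,-1.,0]);return rz(yaw)@np.c_[np.cross(y,z),y,z]
E
python3 - <<'E'
from plan import *
p=np.array([394,208,145.]); j=ik(p,down,[[.5,-.4,1.9,0,1.7,-1]])[0]
zd=hrot(-60)[:,2]
P=np.array([345.5,219.7,3.])-3*zd
print(P)
a=P-110*zd
p,Rk,j=plan(p,down,a+[0,0,120],hrot(-60),10,4,j)
plan(p,Rk,a,hrot(-60),3,4,j)
E
```

```text
[344.         222.29807621   3.        ]
[[[4, 1.05, 1.1, 0.22, 0.153, -0.041, -0.041], [4, 1.01, 1.15, 0.01, 0.153, -0.041, -0.041], [4, 0.95, 1.18, -0.22, 0.153, -0.041, -0.041], [4, 0.9, 1.17, -0.43, 0.153, -0.041, -0.041], [4, 0.82, 1.12, -0.64, 0.153, -0.041, -0.041], [4, 0.76, 1.04, -0.84, 0.153, -0.041, -0.041], [4, 0.67, 0.92, -1.02, 0.153, -0.041, -0.041], [4, 0.59, 0.79, -1.18, 0.153, -0.041, -0.041], [4, 0.51, 0.61, -1.31, 0.153, -0.041, -0.041], [4, 0.44, 0.43, -1.41, 0.153, -0.041, -0.041]]]
peak speed frac [0.65 0.45 0.09 0.56 0.24 0.32] end j [ 1.31  0.49  1.6  -1.11  2.23 -0.89] wr [125. 601. 123.]
[[[4, 0.0, 4.0, 0.01, 0.001, -0.0, -0.0], [4, 0.0, 4.0, 0.0, 0.001, -0.0, -0.0], [4, 0.0, 4.0, -0.0, 0.001, -0.0, -0.0]]]
peak speed frac [0.   0.36 0.1  0.15 0.11 0.25] end j [ 1.31  0.73  1.54 -1.    2.15 -0.7 ] wr [125. 601.   2.]
```

Emit:
step_arm([
  [[0,0.4,0,0.02,0,0,0],[0,0.4,0,0,0,0,0],[0,0,0,0,0,0,0],[0,0,0,-0.3,0,0,0],[0,0,0,-2,0,0,0],[0,0,0,0,0,0,0]],
])

```text
clock: 6.8
position: [392.2, 207.1, 45.6]
tcp_rot: [0.001, 1.0, 0.001, 0.001]
wrist_force: [-0.2, 0.8, 0.5]
grip_width: 0.004
```

```bash
python3 wv.py w5
```

```text
(no output)
```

View pics/w5.png

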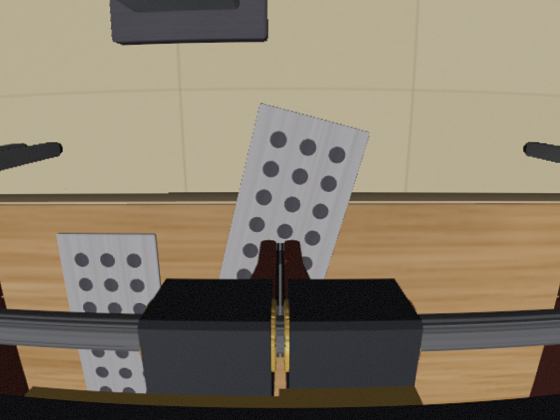

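```bash
cat > meas.py <<'E'
import sys
from h import *; import pickle
np.set_printoptions(precision=1,suppress=True)
def meas(pts,ev=None):
    p,w=pickle.load(open("last.pkl","rb"))
    C=plane(w,pts,3,p)[:,:2]; print(C)
    if ev: print("edge",plane(w,[(100,ev),(450,ev)],0,p)[:,0])
    a=np.arctan2(*(C[2]-C[0])[::-1]);b=np.arctan2(*(C[3]-C[1])[::-1]); e=C[1]-C[0]
    print("W",np.linalg.norm(e),"yaw",round(a,3),round(b,3),round(np.arctan2(e[1],e[0])-np.pi/2,3),"endmid",C[:2].mean(0))
E
python3 - <<'E'
from meas import *
meas([(261.5,103),(369,132.5),(219,278),(324,278)],203)
E
```

```text
[[319.  198.7]
 [333.  251.4]
 [411.1 174.2]
 [411.1 231.5]]
edge [369.4 369.7]
W 54.507061291239765 yaw -0.26 -0.249 -0.259 endmid [326.  225.1]
```

Emit:
step_arm([
  [[0,0,0,-5,0,0,0],[0,0,0,-5,0,0,0]],
])

```text
clock: 7.1
position: [390.6, 206.3, 143.5]
tcp_rot: [0.001, 1.0, -0.001, -0.001]
wrist_force: [1.5, 0.2, 0.5]
grip_width: 0.006
```

Emit:
step_arm([
  [[4,1.05,1.1,0.22,0.153,-0.041,-0.041],[4,1.01,1.15,0.01,0.153,-0.041,-0.041],[4,0.95,1.18,-0.22,0.153,-0.041,-0.041],[4,0.9,1.17,-0.43,0.153,-0.041,-0.041],[4,0.82,1.12,-0.64,0.153,-0.041,-0.041],[4,0.76,1.04,-0.84,0.153,-0.041,-0.041],[4,0.67,0.92,-1.02,0.153,-0.041,-0.041],[4,0.59,0.79,-1.18,0.153,-0.041,-0.041],[4,0.51,0.61,-1.31,0.153,-0.041,-0.041],[4,0.44,0.43,-1.41,0.153,-0.041,-0.041]],
])

```text
clock: 8.35
position: [286.2, 316.9, 121.2]
tcp_rot: [0.183, -0.681, 0.684, -0.183]
wrist_force: [0.6, -0.8, -0.2]
grip_width: 0.457
```

Emit:
step_arm([
  [[4,0,0,0,0,0,0],[4,0,0,0,0,0,0]],
])

```text
clock: 8.6
position: [287.0, 316.3, 122.1]
tcp_rot: [-0.182, 0.685, -0.682, 0.182]
wrist_force: [0.2, 0.4, -0.2]
grip_width: 0.457
```

```bash
cat > go.py <<'E'
from plan import *
from workcell import sense
def cur():
    s=sense(); return np.array(s['position']),R.from_quat(s['tcp_rot']).as_matrix(),np.array(s['joint_positions'])
E
python3 - <<'E'
from go import *
p,Rk,j=cur(); print(p.round(1),j.round(2))
zd=hrot(-60)[:,2]; a=np.array([345.3,220.1,3.])-113*zd
p,Rk,j=plan(p,Rk,a,hrot(-60),3,4,j)
E
```

```text
[287.  316.3 122.1] [ 1.31  0.49  1.6  -1.1   2.23 -0.88]
[[[4, -0.07, 3.97, -0.0, 0.001, -0.001, -0.0], [4, -0.08, 3.97, -0.01, 0.001, -0.001, -0.0], [4, -0.07, 3.97, -0.0, 0.001, -0.001, -0.0]]]
peak speed frac [0.   0.36 0.1  0.14 0.11 0.24] end j [ 1.31  0.73  1.54 -1.    2.14 -0.7 ] wr [125. 601.   3.]
```

Works exactly as modelled. Descend, look, then advance.

Emit:
step_arm([
  [[4,-0.07,3.97,0,0,0,0],[4,-0.07,3.97,0,0,0,0],[4,-0.07,3.97,0,0,0,0],[4,0,0,0,0,0,0]],
])

```text
clock: 9.1
position: [288.9, 316.8, 2.4]
tcp_rot: [-0.182, 0.684, -0.683, 0.181]
wrist_force: [-0.2, -0.0, 0.1]
grip_width: 0.457
```

```bash
python3 wv.py w6; python3 - <<'E'
from h import *
s=get_image("scene"); crop(s,"s6.png",100,260,130,270,5)
p=sense(); print(p['position'],p['tcp_rot'])
E
```

```text
[289.05460921 318.2345196    4.8776058 ] [-0.18110573  0.68494929 -0.68170601  0.1825434 ]
```

View pics/w6.png

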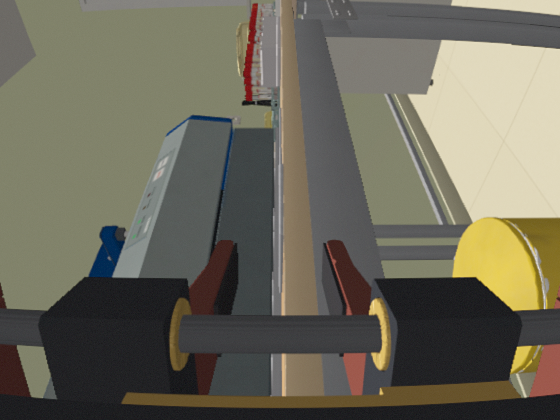

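View pics/s6.png

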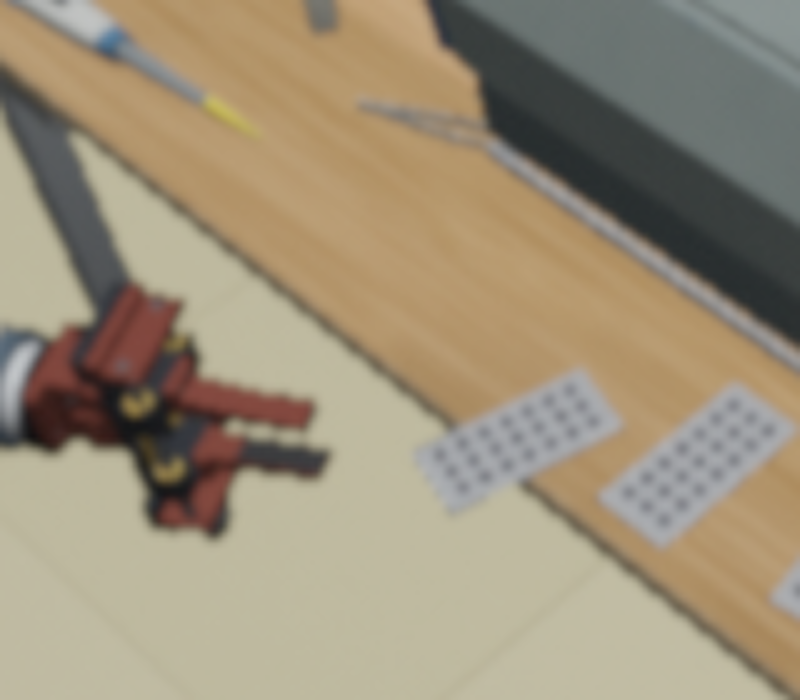

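Emit:
step_arm([
  [[4,0,0,2.5,0,0,0],[4,0,0,3,0,0,0],[4,0,0,3,0,0,0],[4,0,0,2.5,0,0,0],[4,0,0,0,0,0,0],[4,0,0,0,0,0,0]],
])

```text
clock: 9.95
position: [343.5, 223.4, 4.3]
tcp_rot: [-0.181, 0.685, -0.682, 0.183]
wrist_force: [0.4, -0.4, 0.8]
grip_width: 0.455
```

```bash
python3 wv.py w7; python3 - <<'E'
from h import *
s=get_image("scene"); crop(s,"s7.png",140,300,150,270,5)
p=sense(); print(p['position'],p['tcp_rot'],p['wrist_force'])
E
```

```text
[343.30221144 223.45661122   3.60724388] [-0.18185786  0.68441693 -0.68190039  0.18306568] [ 0.41445083 -0.4273881   0.41921721]
```

View pics/w7.png

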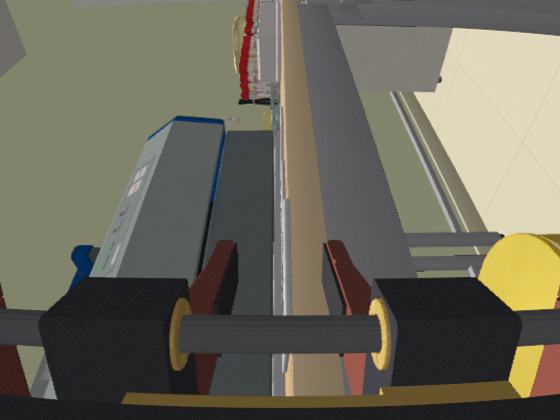

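View pics/s7.png

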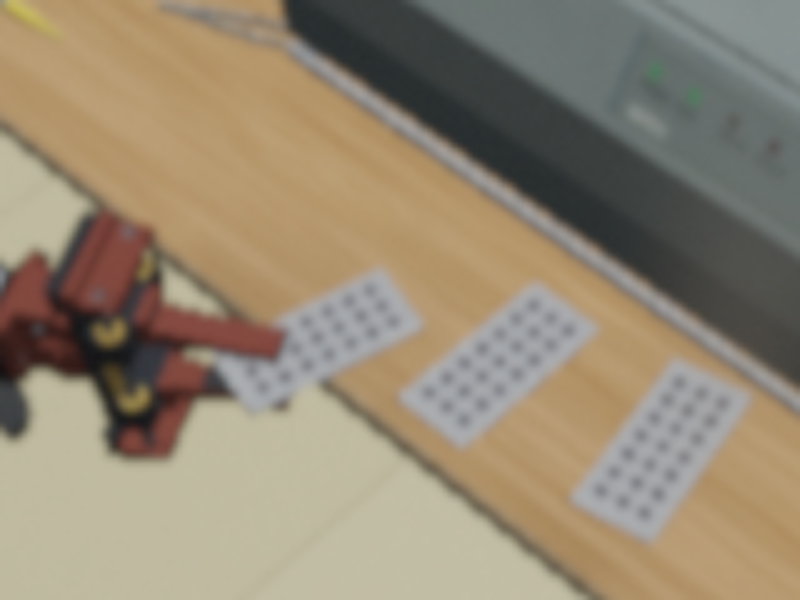

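Emit:
step_arm([
  [[2,0,0.15,0,0,0,0],[1,0,0,0,0,0,0],[0,0,0,0,0,0,0],[0,0,0,0,0,0,0],[0,0,0,0,0,0,0],[0,0,0,0,0,0,0],[0,0,0,0,0,0,0]],
])

```text
clock: 10.92
position: [343.2, 222.3, 1.6]
tcp_rot: [-0.182, 0.684, -0.683, 0.182]
wrist_force: [-0.6, -0.1, 2.6]
grip_width: 0.031
```

```bash
python3 - <<'E'
from h import *
s=get_image("scene"); crop(s,"s8.png",140,300,150,270,5)
p=sense(); print(p['position'],p['tcp_rot'],p['wrist_force'],p['grip_width']*88)
E
```

```text
[343.23222358 222.31333394   1.55978554] [-0.18207326  0.68368741 -0.68275513  0.18239046] [-0.78408935  1.21024283  2.77673829] 2.5961678232176038
```

View pics/s8.png

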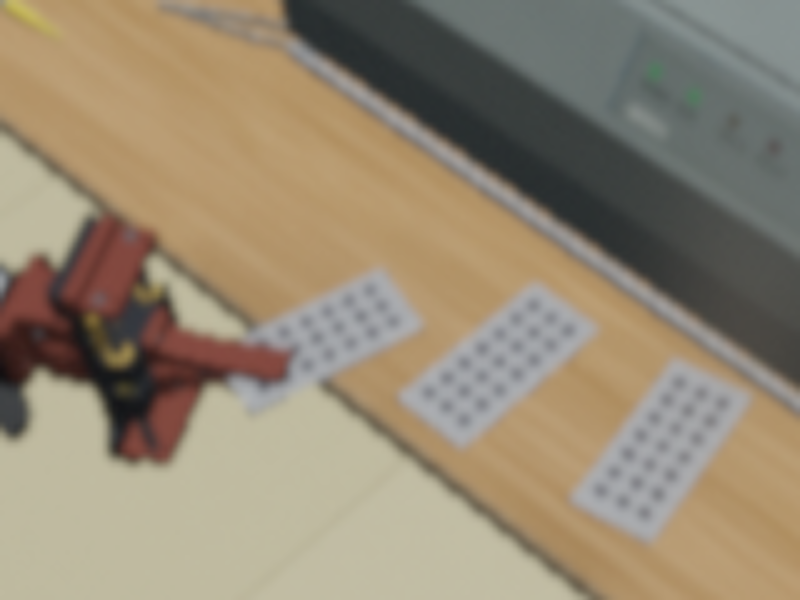

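Emit:
step_arm([
  [[0,0,-0.5,0,0,0,0],[0,0,-1,0,0,0,0],[0,0,-2,0,0,0,0],[0,0,-3,0,0,0,0],[0,0,-4,0,0,0,0],[0,0,-4,0,0,0,0],[0,0,-4,0,0,0,0],[0,0,-4,0,0,0,0],[0,0,-3,0,0,0,0],[0,0,0,0,0,0,0]],
])

```text
clock: 12.22
position: [343.3, 221.8, 258.3]
tcp_rot: [-0.181, 0.685, -0.681, 0.183]
wrist_force: [-0.2, -1.2, -1.7]
grip_width: 0.034
```

```bash
python3 wv.py w9; python3 - <<'E'
from go import *
from h import get_image,crop
s=get_image("scene"); crop(s,"s9.png",100,300,100,270,4)
p,Rk,j=cur(); print(p.round(1),j.round(2),sense()['grip_width']*88)
F=frot(45.4)
tgt=np.array([452,-415.1,200])-3*F[:,2]
print("angle",R.from_matrix(Rk.T@F).magnitude())
for n in (20,):
    plan(p,Rk,tgt,F,n,0,j)
E
```

```text
[343.2 221.5 255.6] [ 1.16  0.1   1.8  -1.33  2.17 -1.17] 2.769956511463342
angle 2.215434907111233
NO IK at 5 [375.22680568  30.53498541 239.52406172]
[[[0, 1.12, 0.26, 3.03, 0.01, -0.068, -0.087], [0, 1.3, 0.4, 2.94, 0.01, -0.068, -0.087], [0, 1.45, 0.54, 2.84, 0.01, -0.068, -0.087], [0, 1.59, 0.71, 2.73, 0.01, -0.068, -0.087], [0, 1.7, 0.87, 2.61, 0.01, -0.068, -0.087], [0, 1.79, 1.06, 2.49, 0.01, -0.068, -0.087], [0, 1.86, 1.23, 2.34, 0.01, -0.068, -0.087], [0, 1.89, 1.42, 2.21, 0.01, -0.068, -0.087], [0, 1.91, 1.61, 2.06, 0.01, -0.068, -0.087], [0, 1.9, 1.8, 1.92, 0.01, -0.068, -0.087], [0, 1.85, 1.97, 1.77, 0.01, -0.068, -0.087], [0, 1.8, 2.15, 1.63, 0.01, -0.068, -0.087], [0, 1.7, 2.32, 1.48, 0.01, -0.068, -0.087], [0, 1.59, 2.48, 1.35, 0.01, -0.068, -0.087], [0, 1.46, 2.62, 1.22, 0.01, -0.068, -0.087], [0, 1.3, 2.76, 1.09, 0.01, -0.068, -0.087], [0, 1.12, 2.87, 0.99, 0.01, -0.068, -0.087], [0, 0.94, 2.97, 0.89, 0.01, -0.068, -0.087], [0, 0.73, 3.05, 0.8, 0.01, -0.068, -0.087], [0, 0.52, 3.11, 0.72, 0.01, -0.068, -0.087]]]
peak speed frac [0.21 0.95 0.48 0.14 0.39 0.65] end j None wr None
```

View pics/w9.png

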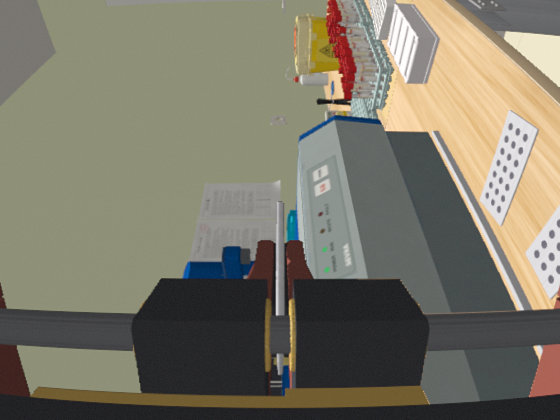

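View pics/s9.png

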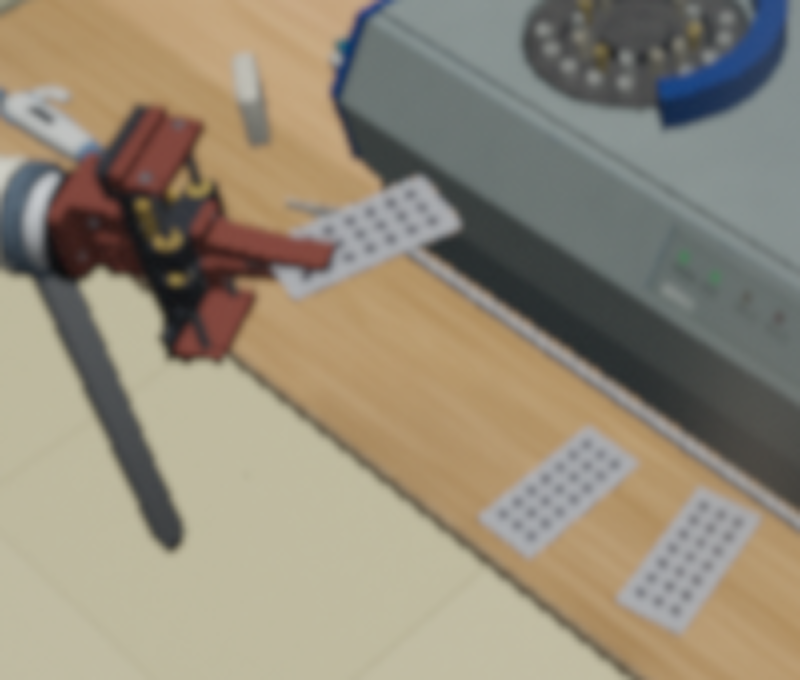

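```bash
cat >> plan.py <<'E'
SP=np.array([2.57,2.57,3.01,3.14,3.14,3.14])*.7/8
def jplan(p0,R0,js,g,platevec=None,quiet=False):
    """js list of joint arrays (dense); rows chase them"""
    p=np.array(p0,float);Rk=R0.copy();rows=[];prev=None;path=[]
    for j in js:
        pt,Rt=fk(j)
        sh=np.round(Rk.T@(pt-p)/10,2);ww=np.round(R.from_matrix(Rk.T@Rt).as_rotvec(),3)
        rows.append([g]+[float(x) for x in sh]+[float(x) for x in ww])
        p=p+Rk@(sh*10);Rk=Rk@R.from_rotvec(ww).as_matrix()
        assert np.abs(sh).max()<=6.25 and np.abs(ww).max()<=.188,(sh,ww)
        if np.linalg.norm(sh)>6.2 or np.linalg.norm(ww)>.185: print("row too big",sh,ww)
        e=p+Rk@platevec if platevec is not None else p
        path.append(np.r_[p.round(),e.round(),wrist(j).round()])
    for i in range(0,len(rows),10): print([rows[i:i+10]])
    if not quiet: print(np.array(path))
    return p,Rk
def jint(j0,j1,n): return [j0+(j1-j0)*(k+1)/n for k in range(n)]
E
python3 - <<'E'
from go import *
np.set_printoptions(suppress=True,precision=2,linewidth=150)
p,Rk,j=cur()
F=frot(45.4)
tgt=np.array([452,-415.1,200])-3*F[:,2]
g=ik(tgt,F,[[-1.2,-.4,2.0,.8,1.1,.3]]); print(g)
pv=np.array([-np.sin(np.radians(45.4)),0,np.cos(np.radians(45.4))])*100  # plate dir in tool frame?
d=Rk.T@np.array([np.cos(-.255),np.sin(-.255),0])*100; print(d, F@d)
jplan(p,Rk,jint(j,g[0],17),0,d)
E
```

```text
[array([-1.15, -0.29,  1.83,  0.73,  1.26,  0.36])]
[-71.35  -0.17  70.07] [  -0.2     0.18 -100.  ]
row too big [0.05 3.02 5.47] [-0.12  0.13  0.05]
row too big [0.28 2.41 5.26] [-0.12  0.14  0.07]
row too big [0.36 1.78 4.96] [-0.12  0.14  0.09]
row too big [0.25 1.2  4.54] [-0.11  0.15  0.12]
row too big [0.01 0.7  4.02] [-0.11  0.15  0.14]
row too big [-0.36  0.32  3.42] [-0.1   0.15  0.16]
row too big [-0.84  0.1   2.73] [-0.1   0.14  0.17]Traceback (most recent call last):
  File "<stdin>", line 9, in <module>
  File "plan.py", line 31, in jplan
    assert np.abs(sh).max()<=6.25 and np.abs(ww).max()<=.188,(sh,ww)
           ^^^^^^^^^^^^^^^^^^^^^^^^^^^^^^^^^^^^^^^^^^^^^^^^^
AssertionError: (array([-1.36,  0.06,  1.99]), array([-0.09,  0.14,  0.19]))
```

```bash
python3 - <<'E'
from go import *
np.set_printoptions(suppress=True,precision=2,linewidth=150)
p,Rk,j=cur()
F=frot(45.4)
tgt=np.array([452,-415.1,200])-3*F[:,2]
g=ik(tgt,F,[[-1.2,-.4,2.0,.8,1.1,.3]])
d=np.array([-71.35,-.17,70.07])
jplan(p,Rk,jint(j,g[0],30),0,d)
E
```

```text
[[[0, -0.08, 1.7, 3.17, -0.071, 0.073, 0.025], [0, 0.02, 1.51, 3.11, -0.07, 0.076, 0.033], [0, 0.09, 1.31, 3.04, -0.069, 0.078, 0.04], [0, 0.12, 1.12, 2.94, -0.068, 0.08, 0.047], [0, 0.13, 0.91, 2.83, -0.066, 0.082, 0.054], [0, 0.12, 0.74, 2.69, -0.065, 0.083, 0.062], [0, 0.06, 0.55, 2.54, -0.063, 0.084, 0.068], [0, -0.01, 0.41, 2.37, -0.061, 0.084, 0.075], [0, -0.11, 0.27, 2.18, -0.06, 0.084, 0.081], [0, -0.23, 0.16, 1.98, -0.058, 0.083, 0.088]]]
[[[0, -0.37, 0.09, 1.76, -0.056, 0.083, 0.093], [0, -0.52, 0.04, 1.52, -0.056, 0.082, 0.099], [0, -0.68, 0.03, 1.29, -0.054, 0.08, 0.104], [0, -0.84, 0.06, 1.03, -0.053, 0.078, 0.109], [0, -1.01, 0.12, 0.78, -0.054, 0.077, 0.113], [0, -1.15, 0.22, 0.51, -0.052, 0.075, 0.117], [0, -1.29, 0.35, 0.24, -0.054, 0.073, 0.12], [0, -1.4, 0.53, -0.03, -0.053, 0.071, 0.123], [0, -1.5, 0.73, -0.3, -0.054, 0.07, 0.125], [0, -1.56, 0.95, -0.57, -0.056, 0.069, 0.127]]]
[[[0, -1.58, 1.21, -0.83, -0.057, 0.067, 0.129], [0, -1.57, 1.49, -1.09, -0.058, 0.066, 0.129], [0, -1.52, 1.77, -1.34, -0.059, 0.066, 0.13], [0, -1.42, 2.07, -1.57, -0.061, 0.066, 0.129],
[... 1289 characters left out ...]
0.  -77.  366.]
 [ 438. -110.   47.  421. -180.  -22.  480. -114.  372.]
 [ 446. -126.   51.  425. -191.  -22.  467. -149.  377.]
 [ 455. -145.   58.  430. -203.  -20.  452. -183.  383.]
 [ 463. -166.   66.  436. -217.  -15.  433. -216.  389.]
 [ 470. -190.   77.  441. -233.   -8.  413. -247.  394.]
 [ 476. -216.   90.  447. -252.    1.  390. -276.  400.]
 [ 479. -245.  104.  453. -273.   12.  365. -303.  405.]
 [ 481. -276.  120.  457. -297.   26.  338. -328.  411.]
 [ 479. -308.  138.  459. -323.   42.  310. -350.  416.]
 [ 473. -343.  158.  459. -352.   60.  280. -370.  421.]
 [ 464. -379.  180.  456. -382.   80.  249. -388.  427.]
 [ 450. -415.  202.  450. -415.  102.  217. -402.  432.]]
```

```bash
cat >> plan.py <<'E'
def bump_search(p,Rk,j,g,d,n):
    best=None
    ts=(np.arange(n)+1)/n
    for b2 in np.arange(-.6,.41,.1):
     for b3 in np.arange(-.8,.61,.1):
      for b4 in (-.4,0,.4):
       for b5 in np.arange(-.6,.61,.2):
        js=[j+(g-j)*t+4*t*(1-t)*np.array([0,b2,b3,b4,b5,0]) for t in ts]
        J=np.array(js)
        if (J<LO+.03).any() or (J>HI-.03).any(): continue
        P=[];cost=0
        for q in js:
            pt,Rt=fk(q);e=pt+Rt@d;w=wrist(q)
            cost+=max(0,180-e[2])+max(0,150-pt[2])+max(0,max(e[0],pt[0])-455 if e[1]>-250 else max(e[0],pt[0])-480)*2+max(0,w[0]-420)+max(0,300-np.hypot(*w[:2]))+max(0,250-w[2])+max(0,320-np.hypot(*pt[:2]))
        cost+=20*(abs(b2)+abs(b3)+abs(b4)+abs(b5))
        if best is None or cost<best[0]: best=(cost,js,(b2,b3,b4,b5))
    print("cost",best[0],best[2]); return best[1]
E
python3 - <<'E'
from go import *
np.set_printoptions(suppress=True,precision=2,linewidth=150)
p,Rk,j=cur()
F=frot(45.4)
tgt=np.array([452,-415.1,250])-3*F[:,2]
g=ik(tgt,F,[[-1.2,-.4,2.0,.8,1.1,.3]])[0];print(g)
d=np.array([-71.35,-.17,70.07])
js=bump_search(p,Rk,j,g,d,30)
jplan(p,Rk,js,0,d)
print(np.abs(np.diff(np.array([j]+js),axis=0)/SP).max(0))
E
```

```text
[-1.15 -0.3   1.75  0.71  1.33  0.43]
cost 49.360878793490826 (np.float64(-0.5), np.float64(-0.20000000000000018), 0, np.float64(0.20000000000000007))
[[[0, 0.65, -1.75, 3.05, -0.112, 0.096, 0.103], [0, 0.41, -1.91, 2.7, -0.103, 0.093, 0.105], [0, 0.18, -2.02, 2.32, -0.094, 0.088, 0.107], [0, -0.05, -2.06, 1.97, -0.086, 0.083, 0.11], [0, -0.26, -2.04, 1.61, -0.08, 0.078, 0.11], [0, -0.44, -1.96, 1.27, -0.073, 0.072, 0.112], [0, -0.62, -1.82, 0.98, -0.068, 0.066, 0.112], [0, -0.76, -1.65, 0.7, -0.063, 0.061, 0.111], [0, -0.87, -1.44, 0.47, -0.058, 0.055, 0.111], [0, -0.95, -1.19, 0.3, -0.055, 0.051, 0.11]]]
[[[0, -1.02, -0.95, 0.16, -0.051, 0.047, 0.109], [0, -1.06, -0.67, 0.07, -0.048, 0.043, 0.108], [0, -1.08, -0.41, 0.04, -0.045, 0.04, 0.107], [0, -1.09, -0.14, 0.04, -0.043, 0.038, 0.105], [0, -1.1, 0.1, 0.1, -0.039, 0.037, 0.105], [0, -1.1, 0.33, 0.19, -0.037, 0.035, 0.105], [0, -1.11, 0.54, 0.31, -0.035, 0.035, 0.104], [0, -1.14, 0.74, 0.46, -0.032, 0.035, 0.106], [0, -1.19, 0.91, 0.62, -0.03, 0.035, 0.107], [0, -1.26, 1.07, 0.79, -0.028, 0.036, 0.11]]]
[[[0, -1.36, 1.23, 0.96, -
[... 1475 characters left out ...]
91.  409. -181.  332.  296.  -56.  699.]
 [ 410. -116.  389.  416. -192.  324.  295.  -81.  693.]
 [ 421. -133.  384.  423. -206.  315.  295. -107.  685.]
 [ 432. -153.  378.  431. -220.  305.  295. -134.  675.]
 [ 442. -175.  371.  438. -237.  292.  294. -164.  662.]
 [ 452. -201.  361.  445. -256.  278.  292. -195.  647.]
 [ 460. -230.  350.  451. -277.  262.  288. -229.  628.]
 [ 465. -261.  336.  456. -301.  244.  281. -263.  606.]
 [ 468. -296.  319.  459. -326.  224.  271. -299.  580.]
 [ 467. -334.  300.  459. -354.  202.  257. -334.  551.]
 [ 461. -374.  278.  456. -384.  178.  239. -369.  519.]
 [ 450. -415.  252.  450. -415.  152.  217. -402.  482.]]
[0.34 0.35 0.1  0.25 0.2  0.19]
```

Emit:
step_arm([
  [[0,0.65,-1.75,3.05,-0.112,0.096,0.103],[0,0.41,-1.91,2.7,-0.103,0.093,0.105],[0,0.18,-2.02,2.32,-0.094,0.088,0.107],[0,-0.05,-2.06,1.97,-0.086,0.083,0.11],[0,-0.26,-2.04,1.61,-0.08,0.078,0.11],[0,-0.44,-1.96,1.27,-0.073,0.072,0.112],[0,-0.62,-1.82,0.98,-0.068,0.066,0.112],[0,-0.76,-1.65,0.7,-0.063,0.061,0.111],[0,-0.87,-1.44,0.47,-0.058,0.055,0.111],[0,-0.95,-1.19,0.3,-0.055,0.051,0.11]],
])

```text
clock: 13.58
position: [360.3, -2.1, 365.4]
tcp_rot: [0.394, 0.874, -0.24, 0.154]
wrist_force: [0.9, -0.8, -1.3]
grip_width: 0.033
```

Emit:
step_arm([
  [[0,-1.02,-0.95,0.16,-0.051,0.047,0.109],[0,-1.06,-0.67,0.07,-0.048,0.043,0.108],[0,-1.08,-0.41,0.04,-0.045,0.04,0.107],[0,-1.09,-0.14,0.04,-0.043,0.038,0.105],[0,-1.1,0.1,0.1,-0.039,0.037,0.105],[0,-1.1,0.33,0.19,-0.037,0.035,0.105],[0,-1.11,0.54,0.31,-0.035,0.035,0.104],[0,-1.14,0.74,0.46,-0.032,0.035,0.106],[0,-1.19,0.91,0.62,-0.03,0.035,0.107],[0,-1.26,1.07,0.79,-0.028,0.036,0.11]],
])

```text
clock: 14.82
position: [410.6, -116.1, 387.2]
tcp_rot: [0.781, 0.597, 0.109, 0.15]
wrist_force: [-0.5, -0.2, -0.9]
grip_width: 0.032
```

Emit:
step_arm([
  [[0,-1.36,1.23,0.96,-0.026,0.036,0.112],[0,-1.5,1.38,1.13,-0.024,0.037,0.116],[0,-1.67,1.54,1.26,-0.022,0.038,0.121],[0,-1.86,1.74,1.37,-0.022,0.038,0.126],[0,-2.08,1.94,1.45,-0.021,0.04,0.132],[0,-2.31,2.2,1.49,-0.021,0.041,0.139],[0,-2.53,2.5,1.48,-0.022,0.042,0.146],[0,-2.76,2.86,1.43,-0.023,0.044,0.154],[0,-2.93,3.28,1.33,-0.025,0.044,0.161],[0,-3.08,3.75,1.19,-0.027,0.046,0.169]],
])

```text
clock: 16.08
position: [449.5, -415.6, 249.7]
tcp_rot: [0.922, -0.029, 0.386, 0.008]
wrist_force: [0.5, -0.7, -1.4]
grip_width: 0.032
```

Emit:
step_arm([
  [[0,0,0,0,0,0,0],[0,0,0,0,0,0,0]],
])

```text
clock: 16.32
position: [450.1, -414.2, 252.0]
tcp_rot: [0.922, -0.025, 0.386, 0.01]
wrist_force: [0.2, 1.5, 0.4]
grip_width: 0.032
```

```bash
python3 wv.py w10; python3 - <<'E'
from go import *
from h import get_image,crop
s=get_image("scene"); crop(s,"s10.png",300,440,180,350,4)
s=get_image("top"); crop(s,"t10.png",360,480,170,270,5)
p,Rk,j=cur(); print(p.round(1),j.round(2),sense()['grip_width']*88)
F=frot(45.4); print(R.from_matrix(Rk.T@F).as_rotvec())
plan(p,Rk,np.array([452,-415.1,165])-3*F[:,2],F,3,0,j)
E
```

```text
[ 450.8 -413.9  254.5] [-1.15 -0.3   1.75  0.71  1.33  0.43] 2.708942906988955
[ 0.00012588 -0.00152085  0.00334271]
[[[0, -2.1, 0.03, 2.02, 0.0, -0.001, 0.001], [0, -2.09, 0.04, 2.02, 0.0, -0.001, 0.001], [0, -2.1, 0.03, 2.03, 0.0, -0.001, 0.001]]]
peak speed frac [0.   0.07 0.17 0.04 0.15 0.14] end j [-1.15 -0.27  1.88  0.74  1.21  0.32] wr [ 217. -402.  397.]
```

View pics/s10.png

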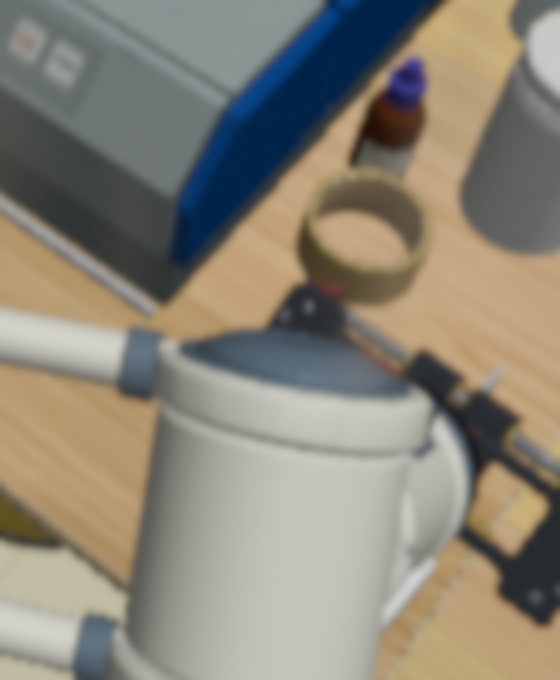

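View pics/w10.png

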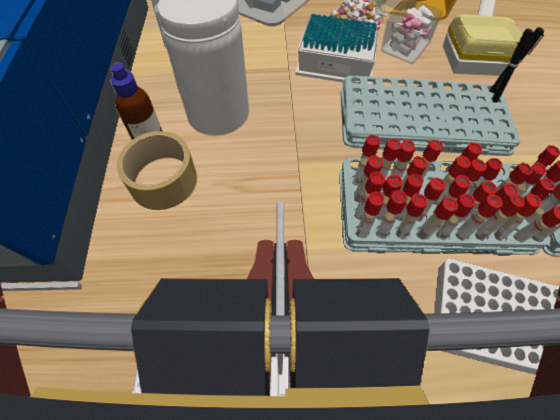

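View pics/t10.png

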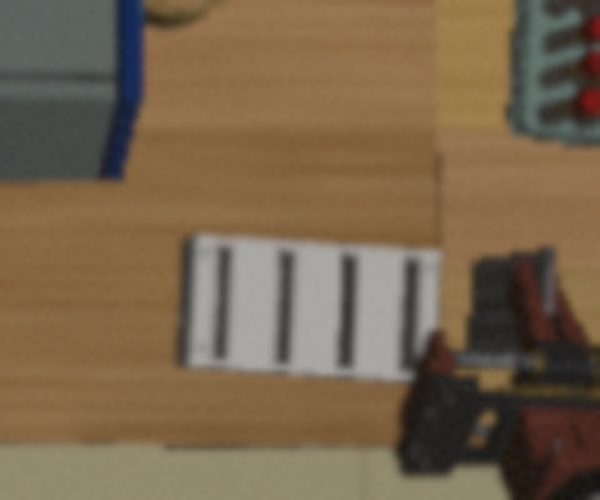

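Emit:
step_arm([
  [[0,-2.1,0.03,2,0,0,0],[0,-2.1,0.03,2,0,0,0],[0,-2.1,0.03,2,0,0,0],[0,0,0,0,0,0,0],[0,0,0,0,0,0,0]],
])

```text
clock: 17.1
position: [449.3, -415.6, 168.5]
tcp_rot: [0.922, -0.024, 0.387, 0.012]
wrist_force: [0.1, -0.2, -0.5]
grip_width: 0.037
```

```bash
python3 wv.py w11; python3 - <<'E'
from go import *
from h import get_image,crop
s=get_image("scene"); crop(s,"s11.png",300,440,180,350,4)
s=get_image("top"); crop(s,"t11.png",360,480,170,270,5)
P=[]
from h import *
for _ in range(4): p,Rk,j=cur(); P.append(p); get_image("top")
print(np.array(P).round(1)); print((p+3*Rk[:,2]).round(1))
E
```

```text
[[ 449.  -416.   168.5]
 [ 448.9 -415.9  168.1]
 [ 448.8 -415.9  167.6]
 [ 448.7 -415.8  167.2]]
[ 450.8 -415.9  165.1]
```

View pics/t11.png

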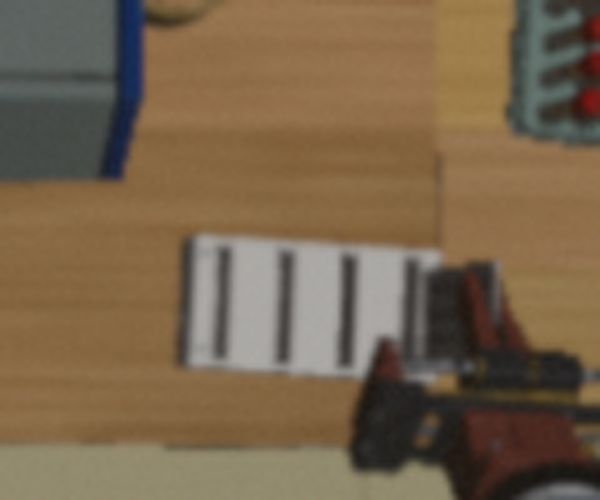

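View pics/w11.png

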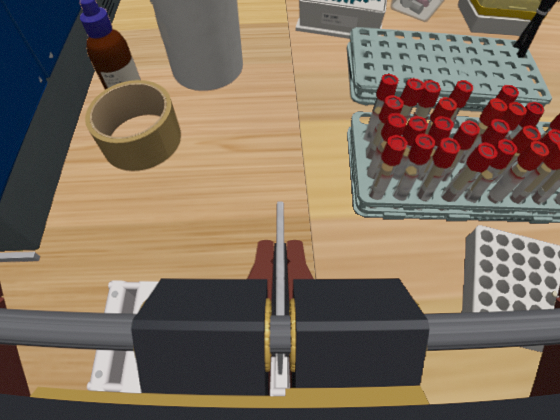

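```bash
python3 - <<'E'
from h import *; import pickle
p,w=pickle.load(open("last.pkl","rb"))
cv2.imwrite("pics/w11c.png",cv2.resize(w["img"][270:400,80:300],None,fx=3.6,fy=3.6,interpolation=cv2.INTER_CUBIC))
E
```

```text
(no output)
```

View pics/w11c.png

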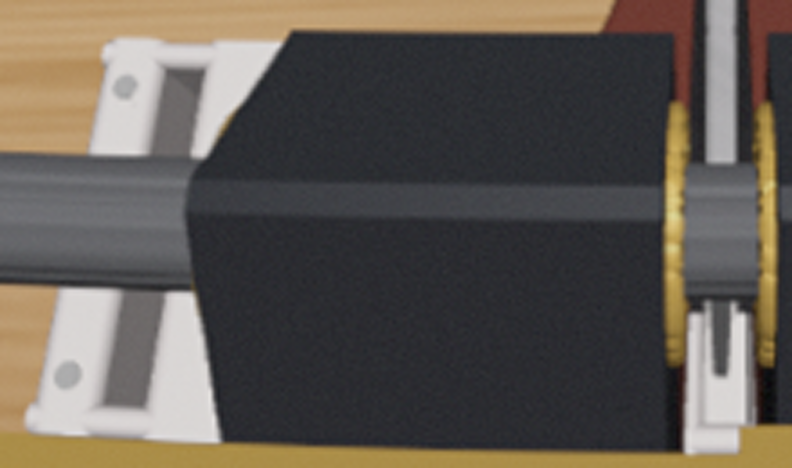

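```bash
python3 - <<'E'
from h import *; import pickle
np.set_printoptions(precision=1,suppress=True)
p,w=pickle.load(open("last.pkl","rb"))
f=lambda u,v:(80+u/3.6-.36,270+v/3.6-.36)
for n,q in dict(s1a=(182,85),s1b=(131,360),s4end=(721,375),s4=(721,330),cornerTL=(110,45),cornerBL=(35,420),botR=(740,440)).items(): print(n,plane(w,[f(*q)],38,p)[0][:2])
E
```

```text
s1a [ 490.3 -300. ]
s1b [ 433.2 -296.7]
s4end [ 426.5 -414.6]
s4 [ 435.  -415.1]
cornerTL [ 500.  -282.1]
cornerBL [ 421.8 -278.3]
botR [ 414.4 -417.6]
```

Emit:
step_arm([
  [[0,-0.71,0,0.7,0,0,0],[0,-0.71,0,0.7,0,0,0],[0,-0.36,0,0.35,0,0,0],[0,0,0,0,0,0,0]],
])

```text
clock: 17.95
position: [448.3, -415.2, 140.0]
tcp_rot: [0.922, -0.025, 0.386, 0.01]
wrist_force: [-0.3, -0.1, -1.0]
grip_width: 0.032
```

Emit:
step_arm([
  [[0,-0.36,0,0.35,0,0,0],[0,-0.36,0,0.35,0,0,0],[0,0,0,0,0,0,0]],
])

```text
clock: 18.32
position: [448.3, -415.3, 130.4]
tcp_rot: [0.922, -0.025, 0.386, 0.01]
wrist_force: [0.2, -1.1, -0.5]
grip_width: 0.035
```

```bash
python3 wv.py w12; python3 - <<'E'
from h import *
s=get_image("top"); crop(s,"t12.png",400,480,190,270,7)
E
```

```text
(no output)
```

View pics/w12.png

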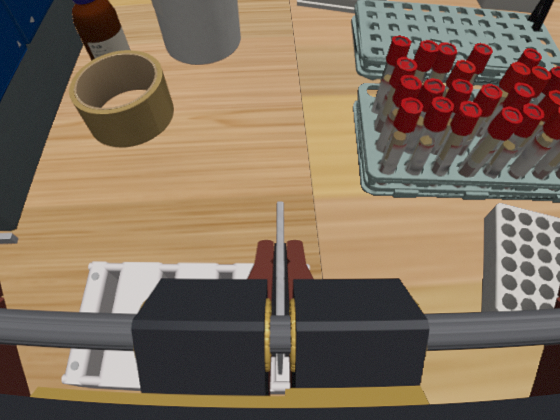

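Emit:
step_arm([
  [[0,-0.57,0,0.56,0,0,0],[0,-0.57,0,0.56,0,0,0],[0,0,0,0,0,0,0]],
])

```text
clock: 18.8
position: [448.1, -415.0, 113.6]
tcp_rot: [0.922, -0.025, 0.386, 0.01]
wrist_force: [0.2, -1.2, -0.8]
grip_width: 0.036
```

Emit:
step_arm([
  [[0,-0.14,0,0.14,0,0,0],[0,0,0,0,0,0,0]],
])

```text
clock: 19.05
position: [448.5, -415.6, 113.2]
tcp_rot: [0.922, -0.025, 0.386, 0.011]
wrist_force: [-0.2, -0.1, -1.5]
grip_width: 0.031
```

Emit:
step_arm([
  [[0,-0.14,0,0.14,0,0,0],[0,0,0,0,0,0,0]],
])

```text
clock: 19.3
position: [448.4, -415.5, 111.0]
tcp_rot: [0.922, -0.025, 0.386, 0.011]
wrist_force: [-0.6, -0.3, -0.7]
grip_width: 0.032
```

Emit:
step_arm([
  [[0,-0.1,0,0.1,0,0,0],[0,0,0,0,0,0,0],[0,0,0,0,0,0,0]],
])

```text
clock: 19.68
position: [448.7, -415.8, 110.5]
tcp_rot: [0.922, -0.025, 0.387, 0.011]
wrist_force: [1.0, 0.2, 1.4]
grip_width: 0.03
```

Emit:
step_arm([
  [[0,-0.07,0,0.07,0,0,0],[0,0,0,0,0,0,0]],
])

```text
clock: 19.92
position: [449.0, -416.0, 110.5]
tcp_rot: [0.922, -0.024, 0.387, 0.011]
wrist_force: [-0.5, 1.6, 6.1]
grip_width: 0.033
```

```bash
python3 - <<'E'
from go import *
p,Rk,j=cur(); print(p.round(1))
# retreat along tool -z 130mm
plan(p,Rk,p-120*Rk[:,2],Rk,5,2.2,j)
E
```

```text
[ 449.  -416.   110.5]
[[[2.2, -0.0, -0.0, -2.4, 0.0, 0.0, 0.0], [2.2, -0.0, 0.0, -2.4, 0.0, 0.0, 0.0], [2.2, 0.0, 0.0, -2.4, 0.0, 0.0, 0.0], [2.2, 0.0, 0.0, -2.4, 0.0, 0.0, 0.0], [2.2, 0.0, 0.0, -2.4, 0.0, 0.0, 0.0]]]
peak speed frac [0.17 0.19 0.03 0.02 0.2  0.01] end j [-1.34 -0.4   1.93  0.77  1.39  0.23] wr [ 130. -398.  424.]
```

Emit:
step_arm([
  [[2.4,0,0,0,0,0,0],[2.4,0,0,0,0,0,0],[2.4,0,0,0,0,0,0],[2.4,0,0,0,0,0,0]],
])

```text
clock: 20.42
position: [448.4, -415.4, 108.4]
tcp_rot: [0.922, -0.025, 0.386, 0.011]
wrist_force: [-0.6, 0.5, -0.2]
grip_width: 0.274
```

Emit:
step_arm([
  [[2.4,0,0,-1.5,0,0,0],[2.4,0,0,-2.5,0,0,0],[2.4,0,0,-3,0,0,0],[2.4,0,0,-3,0,0,0],[2.4,0,0,-2,0,0,0],[2.4,0,0,0,0,0,0]],
])

```text
clock: 21.18
position: [362.3, -411.8, 195.3]
tcp_rot: [0.922, -0.025, 0.387, 0.013]
wrist_force: [0.6, -0.6, -0.1]
grip_width: 0.273
```

```bash
python3 wv.py w13; python3 - <<'E'
from go import *
from h import *
np.set_printoptions(suppress=True,precision=2,linewidth=150)
d=get_image("top"); crop(d,"t13.png",200,480,190,270,2.8)
for q in plates(d): print(q)
p,Rk,j=cur(); print(p.round(1))
E
```

```text
(array([445.42, 114.57]), np.float32(-0.0011956692), np.float32(118.62142), np.float32(55.228218))
(array([464.95,  -1.98]), np.float32(0.19042599), np.float32(119.33518), np.float32(55.640312))
(array([544.56, 118.37]), np.float32(-1.5588856), np.float32(464.97375), np.float32(17.700474))
[ 362.9 -411.   193. ]
```

View pics/w13.png

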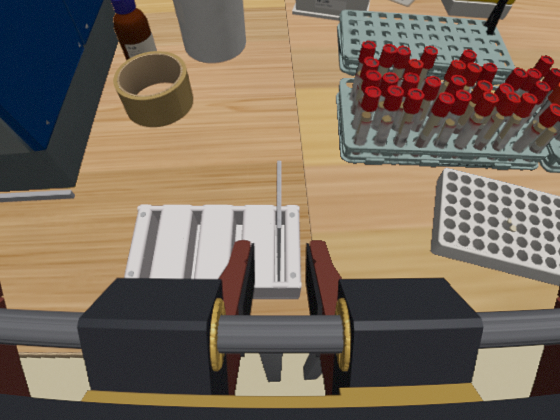

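View pics/t13.png

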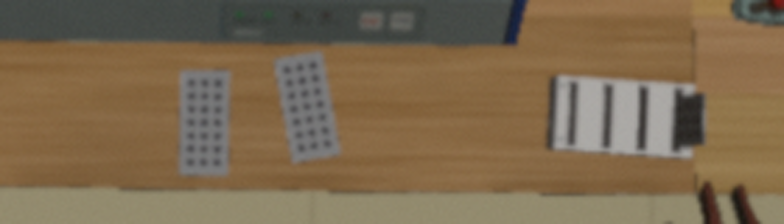

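```bash
python3 - <<'E'
from go import *
np.set_printoptions(suppress=True,precision=2,linewidth=150)
p,Rk,j=cur()
g=ik([457,114.6,130],down,[[.2,-.3,1.9,0,1.6,-1.3]]);print(j,g)
js=bump_search(p,Rk,j,g[0],np.array([0,0,22.]),20)
p,Rk=jplan(p,Rk,js,0,np.array([0,0,22.]))
print(np.abs(np.diff(np.array([j]+js),axis=0)/SP).max(0))
E
```

```text
[-1.34 -0.4   1.93  0.77  1.39  0.23] [array([ 0.17, -0.25,  1.76,  0.  ,  1.64, -1.4 ])]
cost 208.80099018765853 (np.float64(-0.30000000000000004), np.float64(-0.20000000000000018), 0, np.float64(0.4))Traceback (most recent call last):
  File "<stdin>", line 6, in <module>
  File "plan.py", line 31, in jplan
    assert np.abs(sh).max()<=6.25 and np.abs(ww).max()<=.188,(sh,ww)
           ^^^^^^^^^^^^^^^^^^^^^^^^^^^^^^^^^^^^^^^^^^^^^^^^^
AssertionError: (array([ 3.95, -4.38, -1.61]), array([ 0.07, -0.03, -0.2 ]))
```

```bash
python3 - <<'E'
from go import *
np.set_printoptions(suppress=True,precision=2,linewidth=150)
p,Rk,j=cur()
g=ik([457,114.6,130],down,[[.2,-.3,1.9,0,1.6,-1.3]])
js=bump_search(p,Rk,j,g[0],np.array([0,0,22.]),29)
p,Rk=jplan(p,Rk,js,0,np.array([0,0,22.]))
E
```

```text
cost 254.0496806810248 (np.float64(-0.30000000000000004), np.float64(-0.20000000000000018), 0, np.float64(0.4))
[[[0, 2.83, -3.01, -1.11, 0.045, -0.019, -0.143], [0, 2.77, -2.72, -1.05, 0.043, -0.019, -0.138], [0, 2.7, -2.44, -0.99, 0.041, -0.018, -0.133], [0, 2.61, -2.19, -0.93, 0.04, -0.016, -0.128], [0, 2.52, -1.92, -0.85, 0.038, -0.014, -0.125], [0, 2.42, -1.69, -0.77, 0.037, -0.013, -0.12], [0, 2.31, -1.46, -0.67, 0.035, -0.012, -0.116], [0, 2.2, -1.24, -0.57, 0.035, -0.009, -0.112], [0, 2.07, -1.03, -0.45, 0.033, -0.008, -0.11], [0, 1.94, -0.82, -0.34, 0.031, -0.006, -0.106]]]
[[[0, 1.82, -0.64, -0.2, 0.031, -0.004, -0.103], [0, 1.68, -0.45, -0.07, 0.03, -0.003, -0.101], [0, 1.55, -0.28, 0.09, 0.029, -0.0, -0.099], [0, 1.4, -0.11, 0.24, 0.028, 0.0, -0.097], [0, 1.27, 0.05, 0.41, 0.028, 0.003, -0.096], [0, 1.13, 0.21, 0.58, 0.026, 0.003, -0.094], [0, 0.99, 0.35, 0.76, 0.027, 0.005, -0.093], [0, 0.86, 0.48, 0.95, 0.026, 0.006, -0.093], [0, 0.73, 0.61, 1.14, 0.026, 0.007, -0.092], [0, 0.59, 0.73, 1.35, 0.025, 0.008, -0.092]]]
[[[0, 0.48, 0.84, 1.55, 0.026, 0.009, -0.092], [0, 0.37
[... 1301 characters left out ...]
1. -108.  666.]
 [ 393.  -33.  351.  399.  -29.  330.  312.  -95.  662.]
 [ 398.  -22.  342.  402.  -18.  321.  325.  -81.  656.]
 [ 403.  -11.  332.  407.   -7.  310.  338.  -67.  647.]
 [ 409.    1.  319.  413.    4.  298.  352.  -52.  637.]
 [ 416.   13.  304.  419.   16.  282.  367.  -36.  624.]
 [ 424.   25.  287.  426.   28.  265.  383.  -19.  608.]
 [ 431.   39.  267.  433.   41.  245.  398.   -0.  590.]
 [ 438.   52.  245.  440.   55.  223.  412.   20.  569.]
 [ 445.   67.  220.  446.   69.  198.  426.   41.  546.]
 [ 451.   83.  193.  451.   84.  171.  439.   65.  519.]
 [ 455.   98.  163.  455.   99.  141.  449.   89.  490.]
 [ 457.  115.  130.  457.  115.  108.  457.  115.  457.]]
```

Emit:
step_arm([
  [[0,2.83,-3.01,-1.11,0.045,-0.019,-0.143],[0,2.77,-2.72,-1.05,0.043,-0.019,-0.138],[0,2.7,-2.44,-0.99,0.041,-0.018,-0.133],[0,2.61,-2.19,-0.93,0.04,-0.016,-0.128],[0,2.52,-1.92,-0.85,0.038,-0.014,-0.125],[0,2.42,-1.69,-0.77,0.037,-0.013,-0.12],[0,2.31,-1.46,-0.67,0.035,-0.012,-0.116],[0,2.2,-1.24,-0.57,0.035,-0.009,-0.112],[0,2.07,-1.03,-0.45,0.033,-0.008,-0.11],[0,1.94,-0.82,-0.34,0.031,-0.006,-0.106]],
])

```text
clock: 22.52
position: [394.6, -146.2, 356.7]
tcp_rot: [0.774, 0.579, 0.249, 0.06]
wrist_force: [0.2, 0.3, -0.4]
grip_width: 0.003
```

Emit:
step_arm([
  [[0,1.82,-0.64,-0.2,0.031,-0.004,-0.103],[0,1.68,-0.45,-0.07,0.03,-0.003,-0.101],[0,1.55,-0.28,0.09,0.029,0,-0.099],[0,1.4,-0.11,0.24,0.028,0,-0.097],[0,1.27,0.05,0.41,0.028,0.003,-0.096],[0,1.13,0.21,0.58,0.026,0.003,-0.094],[0,0.99,0.35,0.76,0.027,0.005,-0.093],[0,0.86,0.48,0.95,0.026,0.006,-0.093],[0,0.73,0.61,1.14,0.026,0.007,-0.092],[0,0.59,0.73,1.35,0.025,0.008,-0.092]],
])

```text
clock: 23.78
position: [403.3, -9.7, 330.7]
tcp_rot: [0.419, 0.898, 0.121, 0.053]
wrist_force: [-0.4, -0.6, 0.4]
grip_width: 0.004
```

Emit:
step_arm([
  [[0,0.48,0.84,1.55,0.026,0.009,-0.092],[0,0.37,0.94,1.77,0.026,0.01,-0.093],[0,0.27,1.04,1.98,0.027,0.01,-0.094],[0,0.18,1.13,2.21,0.027,0.012,-0.094],[0,0.1,1.21,2.43,0.027,0.012,-0.096],[0,0.06,1.29,2.66,0.028,0.013,-0.098],[0,0.01,1.38,2.88,0.029,0.014,-0.1],[0,0,1.45,3.1,0.029,0.015,-0.102],[0,0,1.53,3.31,0.029,0.016,-0.105],[0,0,0,0,0,0,0]],
])

```text
clock: 25.02
position: [454.9, 116.0, 126.1]
tcp_rot: [-0.002, 1.0, -0.0, -0.004]
wrist_force: [-0.2, -0.4, 0.4]
grip_width: 0.008
```

```bash
python3 wv.py w14; python3 - <<'E'
from go import *
from h import *
d=get_image("top"); crop(d,"t14.png",200,480,190,270,2.8)
for q in plates(d): print(q)
p,Rk,j=cur(); print(p.round(1),Rk.round(3))
E
```

```text
(array([445.40655518, 117.19244385]), np.float32(-1.5588856), np.float32(464.9738), np.float32(216.01692))
[456.6 115.  130.2] [[-1.     0.    -0.001]
 [ 0.     1.     0.001]
 [ 0.001  0.001 -1.   ]]
```

View pics/w14.png

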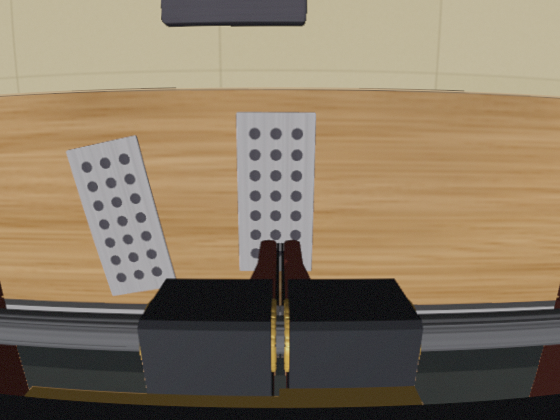

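Emit:
step_arm([
  [[0,0,0,4,0,0,0],[0,0,0,4,0,0,0],[0,0,0,1.5,0,0,0],[0,0,0,0.7,0,0,0],[0,0,0,0,0,0,0]],
])

```text
clock: 25.75
position: [457.6, 114.8, 29.5]
tcp_rot: [0.0, 1.0, 0.0, 0.001]
wrist_force: [0.6, 0.2, -0.1]
grip_width: 0.004
```

Emit:
step_arm([
  [[0,0,0,0.2,0,0,0],[0,0,0,0,0,0,0],[0,0,0,0,0,0,0]],
])

```text
clock: 26.12
position: [457.0, 114.9, 26.7]
tcp_rot: [-0.0, 1.0, 0.0, 0.0]
wrist_force: [0.2, -0.3, -0.2]
grip_width: 0.008
```

Emit:
step_arm([
  [[0,0,0,0.1,0,0,0],[0,0,0,0,0,0,0]],
])

```text
clock: 26.38
position: [456.9, 114.9, 25.4]
tcp_rot: [-0.0, 1.0, 0.0, 0.0]
wrist_force: [-0.2, 1.2, 2.0]
grip_width: 0.007
```

Emit:
step_arm([
  [[0,0,0,0.1,0,0,0],[0,0,0,0.1,0,0,0],[0,0,0,0,0,0,0]],
])

```text
clock: 26.75
position: [457.3, 115.0, 25.3]
tcp_rot: [-0.0, 1.0, 0.0, 0.001]
wrist_force: [-3.9, -0.4, 11.7]
grip_width: 0.005
```

Emit:
step_arm([
  [[0,0.6,0,0.04,0,0,0],[0,0.6,0,0,0,0,0],[0,0.6,0,0,0,0,0],[0,0.6,0,0,0,0,0],[0,0.6,0,0,0,0,0]],
])

```text
clock: 27.38
position: [429.0, 115.1, 25.3]
tcp_rot: [-0.0, 1.0, 0.001, 0.003]
wrist_force: [3.2, -0.4, 6.9]
grip_width: 0.006
```

Emit:
step_arm([
  [[0,0.6,0,0.02,0,0,0],[0,0.6,0,0,0,0,0],[0,0.6,0,0,0,0,0],[0,0.6,0,0,0,0,0],[0,0.5,0,0,0,0,0],[0,0,0,0,0,0,0]],
])

```text
clock: 28.12
position: [399.7, 115.1, 25.3]
tcp_rot: [-0.0, 1.0, 0.001, 0.003]
wrist_force: [0.5, -0.0, 9.7]
grip_width: 0.007
```

```bash
python3 wv.py w15
```

```text
(no output)
```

View pics/w15.png

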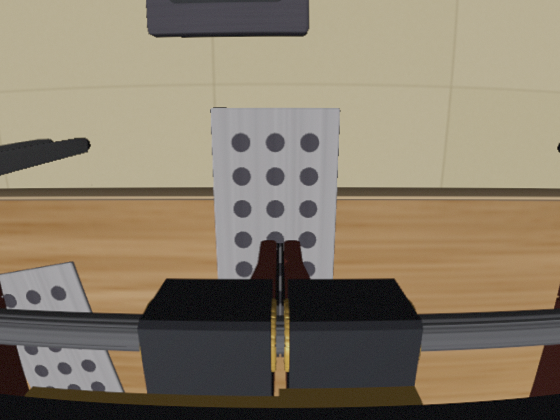

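```bash
python3 - <<'E'
from meas import *
meas([(211,109),(340,109.5),(217.5,275),(333.5,275)],197)
E
```

```text
[[329.2  85.8]
 [329.4 141.3]
 [407.1  85.3]
 [407.1 141.5]]
edge [368.9 368.8]
W 55.471474645524665 yaw -0.007 0.003 -0.003 endmid [329.3 113.6]
```

Emit:
step_arm([
  [[0,0.4,0,0.02,0,0,0],[0,0,0,0,0,0,0],[0,0,0,-0.3,0,0,0],[0,0,0,-3,0,0,0],[0,0,0,-5,0,0,0],[0,0,0,-4,0,0,0],[0,0,0,0,0,0,0]],
])

```text
clock: 29.05
position: [395.1, 115.0, 148.7]
tcp_rot: [-0.0, 1.0, 0.001, 0.003]
wrist_force: [0.6, -0.0, 0.2]
grip_width: 0.006
```

```bash
python3 wv.py w16; python3 - <<'E'
from go import *
p,Rk,j=cur(); print(p.round(1))
H=hrot(-60);a=np.array([345.3,113.6,3.])-113*H[:,2]
p,Rk,j=plan(p,Rk,a+[0,0,120],H,10,4,j)
plan(p,Rk,a,H,3,4,j)
E
```

```text
[394.3 114.8 146.3]
[[[4, 1.05, 0.97, 0.23, 0.153, -0.041, -0.041], [4, 1.02, 1.03, 0.04, 0.153, -0.041, -0.041], [4, 0.98, 1.06, -0.16, 0.153, -0.041, -0.041], [4, 0.92, 1.06, -0.37, 0.153, -0.041, -0.041], [4, 0.85, 1.02, -0.56, 0.153, -0.041, -0.041], [4, 0.79, 0.96, -0.75, 0.153, -0.041, -0.041], [4, 0.72, 0.86, -0.92, 0.153, -0.041, -0.041], [4, 0.64, 0.74, -1.07, 0.153, -0.041, -0.041], [4, 0.57, 0.59, -1.19, 0.153, -0.041, -0.041], [4, 0.5, 0.42, -1.3, 0.153, -0.041, -0.041]]]
peak speed frac [0.7  0.48 0.06 0.58 0.22 0.35] end j [ 1.26  0.27  1.89 -1.1   2.16 -0.83] wr [125. 495. 123.]
[[[4, 0.01, 4.0, 0.01, 0.001, 0.0, -0.001], [4, 0.01, 4.0, -0.0, 0.001, 0.0, -0.001], [4, -0.0, 4.0, -0.0, 0.001, 0.0, -0.001]]]
peak speed frac [0.   0.43 0.11 0.15 0.13 0.29] end j [ 1.26  0.55  1.83 -0.99  2.05 -0.61] wr [125. 495.   2.]
```

View pics/w16.png

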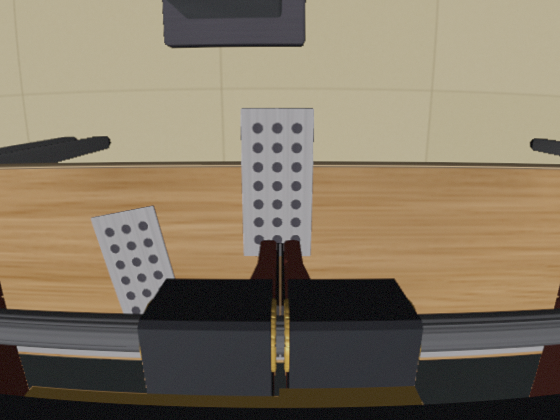

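```bash
python3 - <<'E'
from meas import *
meas([(241.5,108),(313,108),(243.5,255),(311.5,255)],165)
E
```

```text
[[324.9  86.6]
 [324.9 140.5]
 [444.1  85.2]
 [444.  142.1]]
edge [368.2 368. ]
W 53.94362291093814 yaw -0.011 0.013 0.001 endmid [324.9 113.5]
```

Emit:
step_arm([
  [[4,1.05,0.97,0.23,0.153,-0.041,-0.041],[4,1.02,1.03,0.04,0.153,-0.041,-0.041],[4,0.98,1.06,-0.16,0.153,-0.041,-0.041],[4,0.92,1.06,-0.37,0.153,-0.041,-0.041],[4,0.85,1.02,-0.56,0.153,-0.041,-0.041],[4,0.79,0.96,-0.75,0.153,-0.041,-0.041],[4,0.72,0.86,-0.92,0.153,-0.041,-0.041],[4,0.64,0.74,-1.07,0.153,-0.041,-0.041],[4,0.57,0.59,-1.19,0.153,-0.041,-0.041],[4,0.5,0.42,-1.3,0.153,-0.041,-0.041]],
])

```text
clock: 30.35
position: [287.6, 211.2, 121.0]
tcp_rot: [0.185, -0.681, 0.685, -0.183]
wrist_force: [0.9, -0.5, -0.7]
grip_width: 0.453
```

Emit:
step_arm([
  [[4,0,4,0,0,0,0],[4,0,4,0,0,0,0],[4,0,4,0,0,0,0],[4,0,0,0,0,0,0],[4,0,0,0,0,0,0]],
])

```text
clock: 30.98
position: [288.2, 211.4, 2.9]
tcp_rot: [-0.183, 0.683, -0.683, 0.183]
wrist_force: [1.0, 0.8, -0.0]
grip_width: 0.458
```

```bash
python3 - <<'E'
from go import *
from h import get_image
P=[]
for _ in range(4): p,Rk,j=cur(); P.append(p); get_image("top")
print(np.array(P).round(1)); p=np.mean(P,0)
H=hrot(-60)
plan(p,Rk,np.array([345.3,113.6,1.8])-3*H[:,2],H,4,4,j)
E
```

```text
[[288.2 211.4   2.9]
 [288.3 211.9   3.3]
 [288.4 212.1   3.4]
 [288.4 212.2   3.5]]
[[[4, -0.0, 0.03, 2.77, 0.001, 0.0, -0.001], [4, -0.01, 0.03, 2.76, 0.001, 0.0, -0.001], [4, -0.0, 0.03, 2.77, 0.001, 0.0, -0.001], [4, -0.01, 0.03, 2.76, 0.001, 0.0, -0.001]]]
peak speed frac [0.23 0.13 0.2  0.15 0.13 0.01] end j [ 1.07  0.44  2.02 -1.13  1.91 -0.61] wr [180. 400.   2.]
```

Emit:
step_arm([
  [[4,0,0.03,2.76,0,0,0],[4,0,0.03,2.76,0,0,0],[4,0,0.03,2.76,0,0,0],[4,0,0.03,2.76,0,0,0],[4,0,0,0,0,0,0],[4,0,0,0,0,0,0]],
])

```text
clock: 31.92
position: [343.5, 116.7, 1.3]
tcp_rot: [-0.183, 0.684, -0.682, 0.183]
wrist_force: [-0.1, 0.4, 0.3]
grip_width: 0.455
```

```bash
python3 - <<'E'
from h import *
s=get_image("scene"); crop(s,"s17.png",140,300,150,270,5)
p=sense(); print(p['position'],p['tcp_rot'],p['wrist_force'])
E
```

```text
[343.52391314 116.99725858   1.21967999] [-0.18276155  0.68421601 -0.68170728  0.18363508] [ 1.04253828 -0.158792    0.40949381]
```

View pics/s17.png

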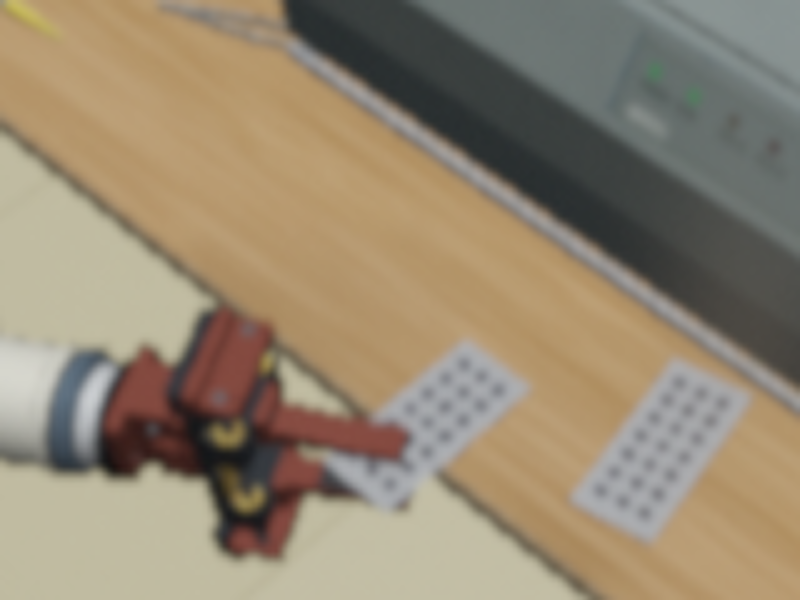

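Plate is between the fingers. Close and lift straight up.

Emit:
step_arm([
  [[2,0,0,0,0,0,0],[1,0,0,0,0,0,0],[0,0,0,0,0,0,0],[0,0,0,0,0,0,0],[0,0,0,0,0,0,0],[0,0,0,0,0,0,0]],
])

```text
clock: 32.72
position: [343.4, 116.2, 1.5]
tcp_rot: [-0.183, 0.683, -0.683, 0.183]
wrist_force: [-0.2, 0.7, 5.3]
grip_width: 0.035
```

Emit:
step_arm([
  [[0,0,-0.5,0,0,0,0],[0,0,-1,0,0,0,0],[0,0,-2,0,0,0,0],[0,0,-3,0,0,0,0],[0,0,-4,0,0,0,0],[0,0,-4,0,0,0,0],[0,0,-4,0,0,0,0],[0,0,-4,0,0,0,0],[0,0,-3,0,0,0,0],[0,0,0,0,0,0,0]],
])

```text
clock: 33.98
position: [343.6, 115.4, 257.4]
tcp_rot: [-0.182, 0.685, -0.681, 0.184]
wrist_force: [-0.1, 0.1, -1.2]
grip_width: 0.032
```

```bash
python3 - <<'E'
from go import *
from h import get_image,crop
np.set_printoptions(suppress=True,precision=2,linewidth=150)
s=get_image("scene"); crop(s,"s18.png",140,300,100,270,4)
p,Rk,j=cur(); print(p.round(1),j.round(2),sense()['grip_width']*88)
F=frot(60)
tgt=np.array([454.,-375.6,260])-3*F[:,2]
g=ik(tgt,F,[[-1.2,-.5,2.0,1,1.2,.3]]); print(g)
d=Rk.T@np.array([100.,0,0]); print(F@d)
js=bump_search(p,Rk,j,g[0],d,30)
jplan(p,Rk,js,0,d)
E
```

```text
[343.5 115.2 255.8] [ 1.07 -0.17  2.06 -1.38  2.08 -1.2 ] 2.799238500367113
[array([-1.22, -0.46,  1.98,  0.99,  1.25,  0.26])]
[   0.01    0.03 -100.  ]
cost 50.49999654569115 (np.float64(-0.20000000000000007), np.float64(-0.6000000000000001), -0.4, np.float64(0.4))
row too big [ 0.2  -3.21  1.83] [-0.07  0.11  0.14]
row too big [-1.85  1.83  1.5 ] [-0.04  0.1   0.17]
row too big [-2.2   2.34  1.05] [-0.05  0.1   0.18]Traceback (most recent call last):
  File "<stdin>", line 11, in <module>
  File "plan.py", line 31, in jplan
    assert np.abs(sh).max()<=6.25 and np.abs(ww).max()<=.188,(sh,ww)
           ^^^^^^^^^^^^^^^^^^^^^^^^^^^^^^^^^^^^^^^^^^^^^^^^^
AssertionError: (array([-2.49,  3.  ,  0.49]), array([-0.06,  0.1 ,  0.2 ]))
```

View pics/s18.png

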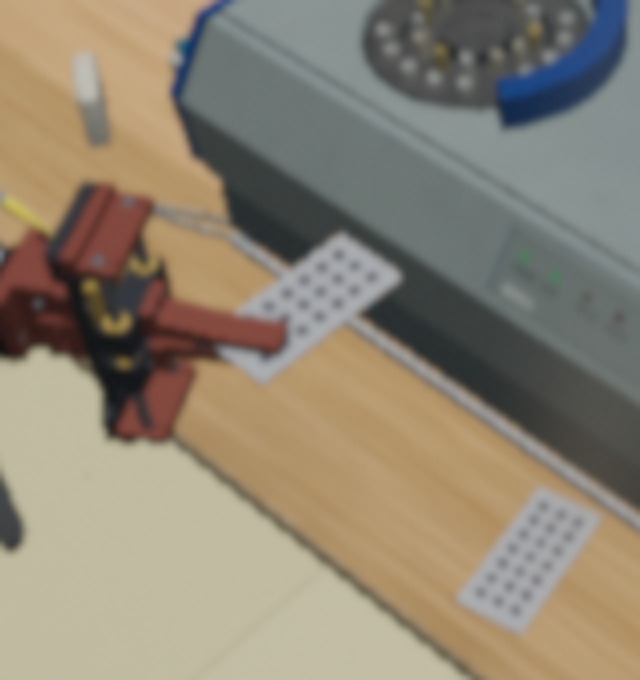

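```bash
python3 - <<'E'
from go import *
np.set_printoptions(suppress=True,precision=2,linewidth=150)
p,Rk,j=cur()
F=frot(60)
tgt=np.array([454.,-375.9,260])-3*F[:,2]
g=ik(tgt,F,[[-1.2,-.5,2.0,1,1.2,.3]])
d=Rk.T@np.array([100.,0,0])
js=bump_search(p,Rk,j,g[0],d,36)
p,R_=jplan(p,Rk,js,0,d)
E
```

```text
cost 52.046092998717796 (np.float64(-0.20000000000000007), np.float64(-0.6000000000000001), -0.4, np.float64(0.4))
row too big [-2.06  2.59  0.36] [-0.05  0.09  0.16]
[[[0, 0.14, -2.7, 1.52, -0.058, 0.09, 0.114], [0, -0.04, -2.63, 1.49, -0.053, 0.088, 0.11], [0, -0.21, -2.56, 1.44, -0.047, 0.085, 0.108], [0, -0.37, -2.46, 1.37, -0.042, 0.083, 0.105], [0, -0.51, -2.35, 1.27, -0.039, 0.079, 0.103], [0, -0.65, -2.21, 1.18, -0.035, 0.074, 0.1], [0, -0.75, -2.07, 1.07, -0.032, 0.071, 0.098], [0, -0.85, -1.91, 0.96, -0.03, 0.066, 0.095], [0, -0.92, -1.72, 0.85, -0.028, 0.062, 0.093], [0, -0.96, -1.53, 0.76, -0.026, 0.057, 0.091]]]
[[[0, -1.0, -1.33, 0.67, -0.025, 0.054, 0.087], [0, -0.99, -1.13, 0.6, -0.025, 0.049, 0.085], [0, -0.97, -0.91, 0.54, -0.024, 0.047, 0.082], [0, -0.93, -0.69, 0.51, -0.025, 0.044, 0.079], [0, -0.88, -0.49, 0.5, -0.024, 0.042, 0.077], [0, -0.8, -0.28, 0.51, -0.024, 0.04, 0.074], [0, -0.72, -0.08, 0.54, -0.024, 0.039, 0.072], [0, -0.63, 0.1, 0.6, -0.024, 0.039, 0.071], [0, -0.53, 0.27, 0.69, -0.024, 0.04, 0.068], [0, -0.43, 0.41, 0.79, -0.024, 0.04, 0.068]]]
[[[0, 
[... 2079 characters left out ...]
5. -107.  733.]
 [ 377. -202.  415.  358. -293.  378.  293. -128.  722.]
 [ 388. -210.  402.  366. -298.  359.  289. -150.  708.]
 [ 399. -219.  389.  375. -302.  339.  286. -173.  693.]
 [ 411. -228.  375.  386. -306.  318.  281. -197.  674.]
 [ 422. -239.  361.  396. -310.  296.  274. -221.  653.]
 [ 433. -251.  347.  407. -315.  275.  266. -245.  629.]
 [ 443. -265.  333.  417. -320.  254.  256. -268.  602.]
 [ 451. -281.  319.  427. -326.  233.  243. -291.  572.]
 [ 457. -300.  306.  437. -335.  214.  228. -313.  539.]
 [ 460. -322.  292.  444. -345.  196.  210. -332.  504.]
 [ 458. -347.  277.  450. -359.  178.  190. -348.  466.]
 [ 451. -376.  261.  451. -376.  161.  168. -360.  425.]]
```

Emit:
step_arm([
  [[0,0.14,-2.7,1.52,-0.058,0.09,0.114],[0,-0.04,-2.63,1.49,-0.053,0.088,0.11],[0,-0.21,-2.56,1.44,-0.047,0.085,0.108],[0,-0.37,-2.46,1.37,-0.042,0.083,0.105],[0,-0.51,-2.35,1.27,-0.039,0.079,0.103],[0,-0.65,-2.21,1.18,-0.035,0.074,0.1],[0,-0.75,-2.07,1.07,-0.032,0.071,0.098],[0,-0.85,-1.91,0.96,-0.03,0.066,0.095],[0,-0.92,-1.72,0.85,-0.028,0.062,0.093],[0,-0.96,-1.53,0.76,-0.026,0.057,0.091]],
])

```text
clock: 35.28
position: [343.4, -59.3, 439.5]
tcp_rot: [0.39, 0.809, -0.4, 0.183]
wrist_force: [-0.1, 0.1, -0.9]
grip_width: 0.035
```

Emit:
step_arm([
  [[0,-1.0,-1.33,0.67,-0.025,0.054,0.087],[0,-0.99,-1.13,0.6,-0.025,0.049,0.085],[0,-0.97,-0.91,0.54,-0.024,0.047,0.082],[0,-0.93,-0.69,0.51,-0.025,0.044,0.079],[0,-0.88,-0.49,0.5,-0.024,0.042,0.077],[0,-0.8,-0.28,0.51,-0.024,0.04,0.074],[0,-0.72,-0.08,0.54,-0.024,0.039,0.072],[0,-0.63,0.1,0.6,-0.024,0.039,0.071],[0,-0.53,0.27,0.69,-0.024,0.04,0.068],[0,-0.43,0.41,0.79,-0.024,0.04,0.068]],
])

```text
clock: 36.52
position: [337.4, -166.1, 457.5]
tcp_rot: [0.711, 0.667, -0.116, 0.189]
wrist_force: [-0.5, 0.8, -0.9]
grip_width: 0.033
```

Emit:
step_arm([
  [[0,-0.34,0.54,0.91,-0.024,0.042,0.068],[0,-0.26,0.63,1.05,-0.024,0.044,0.067],[0,-0.19,0.72,1.2,-0.023,0.047,0.069],[0,-0.15,0.77,1.35,-0.024,0.049,0.071],[0,-0.14,0.8,1.49,-0.023,0.053,0.074],[0,-0.17,0.82,1.62,-0.023,0.057,0.079],[0,-0.23,0.83,1.73,-0.023,0.06,0.083],[0,-0.34,0.85,1.8,-0.024,0.064,0.089],[0,-0.49,0.88,1.83,-0.024,0.067,0.097],[0,-0.68,0.93,1.8,-0.027,0.07,0.105]],
])

```text
clock: 37.78
position: [433.6, -250.5, 345.2]
tcp_rot: [0.888, 0.376, 0.24, 0.111]
wrist_force: [-0.3, -0.7, -1.7]
grip_width: 0.034
```

Emit:
step_arm([
  [[0,-0.9,1.03,1.73,-0.028,0.074,0.113],[0,-1.15,1.18,1.59,-0.031,0.076,0.123],[0,-1.41,1.41,1.37,-0.036,0.079,0.134],[0,-1.65,1.71,1.09,-0.04,0.082,0.143],[0,-1.88,2.1,0.76,-0.047,0.084,0.154],[0,-1.03,1.3,0.18,-0.027,0.043,0.082],[0,-1.03,1.3,0.18,-0.027,0.043,0.082],[0,0,0,0,0,0,0],[0,0,0,0,0,0,0]],
])

```text
clock: 38.9
position: [451.2, -374.5, 261.2]
tcp_rot: [0.866, -0.022, 0.499, 0.014]
wrist_force: [0.8, 0.9, 0.5]
grip_width: 0.029
```

```bash
python3 wv.py w19; python3 - <<'E'
from go import *
from h import get_image
P=[]
for _ in range(4): p,Rk,j=cur(); P.append(p); get_image("top")
p=np.mean(P,0); print(np.array(P).round(1),sense()['grip_width']*88)
F=frot(60); print(R.from_matrix(Rk.T@F).as_rotvec())
p,Rk,j=plan(p,Rk,np.array([454.,-375.9,165])-3*F[:,2],F,4,0,j)
E
```

```text
[[ 451.4 -374.5  262. ]
 [ 451.5 -374.5  262.4]
 [ 451.5 -374.5  262.7]
 [ 451.5 -374.6  262.7]] 2.8531300732211315
[ 0.00183815 -0.00014984  0.00451895]
[[[0, -2.08, 0.02, 1.2, 0.0, -0.0, 0.001], [0, -2.07, 0.02, 1.2, 0.0, -0.0, 0.001], [0, -2.08, 0.02, 1.2, 0.0, -0.0, 0.001], [0, -2.08, 0.03, 1.2, 0.0, -0.0, 0.001]]]
peak speed frac [0.   0.11 0.13 0.07 0.09 0.17] end j [-1.22 -0.4   2.1   1.06  1.15  0.09] wr [ 168. -360.  330.]
```

View pics/w19.png

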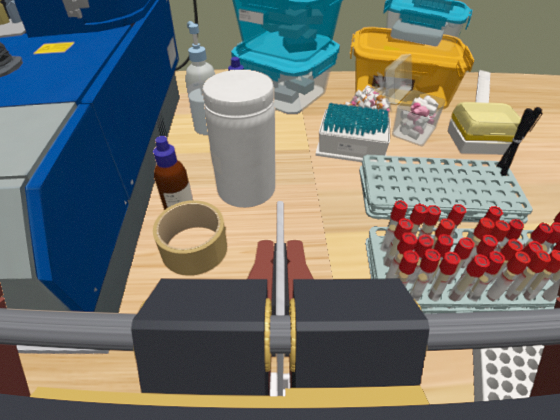

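Emit:
step_arm([
  [[0,-2.08,0.02,1.2,0,0,0.001],[0,-2.08,0.02,1.2,0,0,0.001],[0,-2.08,0.02,1.2,0,0,0.001],[0,-2.08,0.03,1.2,0,0,0.001],[0,0,0,0,0,0,0],[0,0,0,0,0,0,0]],
])

```text
clock: 39.9
position: [451.3, -376.3, 167.3]
tcp_rot: [0.865, -0.024, 0.5, 0.015]
wrist_force: [-0.3, 0.4, -0.2]
grip_width: 0.032
```

```bash
python3 wv.py w20; python3 - <<'E'
from go import *
from h import *
w=pickle=None
import pickle
s,w=pickle.load(open("last.pkl","rb"))
cv2.imwrite("pics/w20c.png",cv2.resize(w["img"][200:405,60:420],None,fx=2.2,fy=2.2,interpolation=cv2.INTER_CUBIC))
d=get_image("top"); crop(d,"t20.png",360,480,190,270,6)
P=[]
for _ in range(4): p,Rk,j=cur(); P.append(p); get_image("top")
p=np.mean(P,0); print(p.round(1),(p+3*Rk[:,2]).round(1))
E
```

```text
[ 451.2 -376.4  167.4] [ 453.8 -376.5  165.9]
```

View pics/w20c.png

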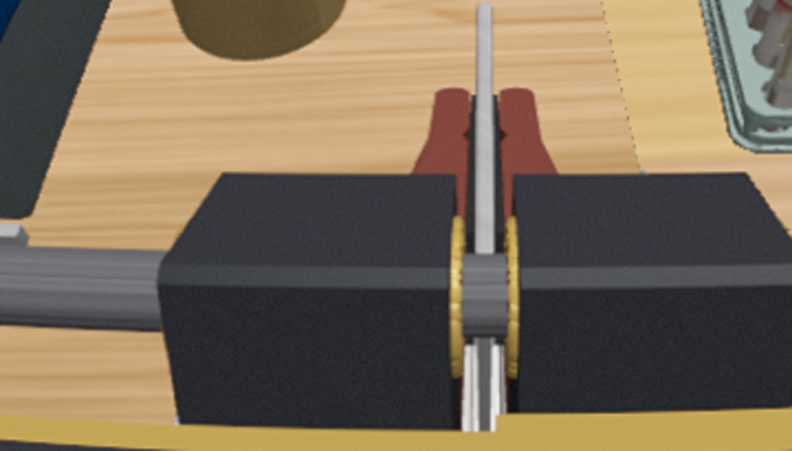

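View pics/t20.png

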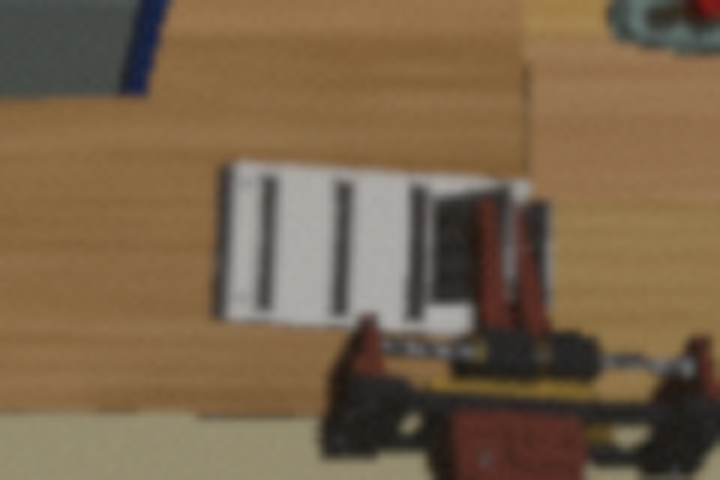

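Emit:
step_arm([
  [[0,-0.87,0,0.5,0,0,0],[0,-0.87,0,0.5,0,0,0],[0,-0.87,0,0.5,0,0,0],[0,-0.43,0,0.25,0,0,0],[0,0,0,0,0,0,0]],
])

```text
clock: 40.83
position: [450.8, -375.7, 129.9]
tcp_rot: [0.866, -0.025, 0.5, 0.014]
wrist_force: [0.7, -0.3, -0.6]
grip_width: 0.029
```

Emit:
step_arm([
  [[0,-0.52,0,0.3,0,0,0],[0,-0.52,0,0.3,0,0,0],[0,-0.35,0,0.2,0,0,0],[0,0,0,0,0,0,0]],
])

```text
clock: 41.32
position: [450.8, -375.8, 114.1]
tcp_rot: [0.866, -0.025, 0.5, 0.014]
wrist_force: [0.6, -0.2, -1.0]
grip_width: 0.034
```

Emit:
step_arm([
  [[0,-0.26,0,0.15,0,0,0],[0,0,0,0,0,0,0],[0,0,0,0,0,0,0]],
])

```text
clock: 41.7
position: [450.9, -376.0, 111.7]
tcp_rot: [0.866, -0.024, 0.5, 0.014]
wrist_force: [-0.3, 0.5, -0.8]
grip_width: 0.034
```

Emit:
step_arm([
  [[0,-0.17,0,0.1,0,0,0],[0,0,0,0,0,0,0],[0,0,0,0,0,0,0]],
])

```text
clock: 42.08
position: [450.9, -375.9, 109.6]
tcp_rot: [0.866, -0.024, 0.5, 0.014]
wrist_force: [-0.9, 0.2, 0.2]
grip_width: 0.035
```

Emit:
step_arm([
  [[0,-0.09,0,0.05,0,0,0],[0,0,0,0,0,0,0],[0,0,0,0,0,0,0]],
])

```text
clock: 42.45
position: [451.1, -376.2, 109.5]
tcp_rot: [0.865, -0.024, 0.5, 0.014]
wrist_force: [0.2, -0.1, 3.9]
grip_width: 0.035
```

Contact. Release and retreat.

Emit:
step_arm([
  [[2.2,0,0,0,0,0,0],[2.2,0,0,0,0,0,0],[2.2,0,0,0,0,0,0],[2.2,0,0,0,0,0,0]],
])

```text
clock: 42.95
position: [450.8, -375.9, 108.4]
tcp_rot: [0.866, -0.025, 0.5, 0.014]
wrist_force: [-0.4, 0.2, -0.0]
grip_width: 0.249
```

Emit:
step_arm([
  [[2.2,0,0,-1.5,0,0,0],[2.2,0,0,-2,0,0,0],[2.2,0,0,-3,0,0,0],[2.2,0,0,-3,0,0,0],[2.2,0,0,0,0,0,0]],
])

```text
clock: 43.58
position: [367.4, -372.6, 158.1]
tcp_rot: [0.866, -0.025, 0.5, 0.016]
wrist_force: [-0.1, 0.2, -0.9]
grip_width: 0.251
```

```bash
python3 wv.py w21; python3 - <<'E'
from go import *
from h import *
np.set_printoptions(suppress=True,precision=2,linewidth=150)
d=get_image("top"); crop(d,"t21.png",200,480,190,270,2.8)
for q in plates(d): print(q)
c=[q for q in plates(d) if 110<q[2]<128][0][0]
p,Rk,j=cur(); print(p.round(1),j.round(2))
E
```

```text
(array([464.99,  -2.04]), np.float32(0.19041288), np.float32(119.395294), np.float32(55.50258))
(array([544.95, 118.38]), np.float32(-1.5588856), np.float32(464.97375), np.float32(16.923807))
[ 368.4 -371.7  156.3] [-1.43 -0.5   2.19  1.06  1.34 -0.01]
```

View pics/w21.png

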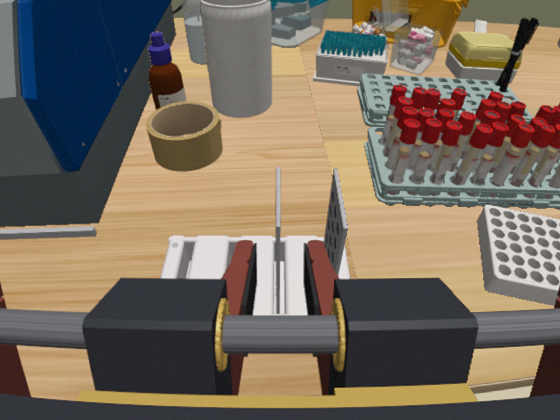

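View pics/t21.png

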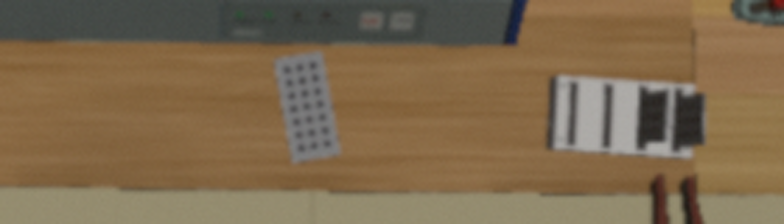

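```bash
python3 - <<'E'
from go import *
np.set_printoptions(suppress=True,precision=2,linewidth=150)
p,Rk,j=cur()
g=ik([466,-1,130],down,[[0,-.3,1.9,0,1.6,-1.5]])
js=bump_search(p,Rk,j,g[0],np.array([0,0,22.]),30)
p,Rk=jplan(p,Rk,js,0,np.array([0,0,22.]))
E
```

```text
cost 294.03425224535044 (np.float64(-0.30000000000000004), np.float64(-0.20000000000000018), 0.4, np.float64(0.6000000000000002))
[[[0, 4.46, -3.54, -0.45, 0.092, 0.031, -0.134], [0, 4.28, -3.27, -0.26, 0.088, 0.028, -0.133], [0, 4.07, -2.95, -0.12, 0.086, 0.026, -0.13], [0, 3.86, -2.65, 0.02, 0.082, 0.024, -0.126], [0, 3.63, -2.33, 0.13, 0.079, 0.022, -0.123], [0, 3.39, -2.02, 0.22, 0.076, 0.02, -0.118], [0, 3.15, -1.73, 0.28, 0.072, 0.019, -0.114], [0, 2.88, -1.46, 0.33, 0.069, 0.018, -0.108], [0, 2.61, -1.21, 0.38, 0.065, 0.018, -0.104], [0, 2.32, -0.98, 0.4, 0.062, 0.016, -0.098]]]
[[[0, 2.05, -0.79, 0.44, 0.058, 0.015, -0.094], [0, 1.75, -0.62, 0.46, 0.055, 0.014, -0.089], [0, 1.45, -0.48, 0.49, 0.053, 0.014, -0.084], [0, 1.15, -0.37, 0.53, 0.049, 0.011, -0.079], [0, 0.86, -0.3, 0.57, 0.047, 0.011, -0.074], [0, 0.56, -0.24, 0.63, 0.045, 0.009, -0.071], [0, 0.28, -0.22, 0.7, 0.044, 0.008, -0.067], [0, -0.02, -0.22, 0.79, 0.044, 0.006, -0.063], [0, -0.28, -0.26, 0.89, 0.043, 0.004, -0.06], [0, -0.54, -0.32, 1.01, 0.044, 0.002, -0.057]]]
[[[0, -0.77, -0.39, 1.14, 0.046, 0.001, -0.0
[... 1443 characters left out ...]
8. -155.  621.]
 [ 353.   47.  363.  357.   60.  346.  290. -146.  620.]
 [ 357.   48.  352.  360.   61.  335.  303. -137.  617.]
 [ 363.   48.  339.  366.   60.  321.  318. -127.  612.]
 [ 370.   47.  324.  373.   58.  305.  333. -118.  604.]
 [ 379.   45.  306.  381.   55.  287.  349. -107.  595.]
 [ 389.   41.  287.  391.   50.  267.  366.  -96.  583.]
 [ 400.   37.  265.  401.   45.  244.  384.  -83.  569.]
 [ 412.   31.  241.  413.   38.  220.  401.  -70.  552.]
 [ 425.   24.  215.  425.   30.  194.  419.  -55.  532.]
 [ 438.   16.  188.  438.   20.  166.  436.  -38.  510.]
 [ 452.    8.  159.  452.   10.  137.  452.  -20.  485.]
 [ 466.   -1.  130.  466.   -1.  108.  466.   -1.  457.]]
```

Emit:
step_arm([
  [[0,4.46,-3.54,-0.45,0.092,0.031,-0.134],[0,4.28,-3.27,-0.26,0.088,0.028,-0.133],[0,4.07,-2.95,-0.12,0.086,0.026,-0.13],[0,3.86,-2.65,0.02,0.082,0.024,-0.126],[0,3.63,-2.33,0.13,0.079,0.022,-0.123],[0,3.39,-2.02,0.22,0.076,0.02,-0.118],[0,3.15,-1.73,0.28,0.072,0.019,-0.114],[0,2.88,-1.46,0.33,0.069,0.018,-0.108],[0,2.61,-1.21,0.38,0.065,0.018,-0.104],[0,2.32,-0.98,0.4,0.062,0.016,-0.098]],
])

```text
clock: 44.92
position: [388.6, -42.8, 381.0]
tcp_rot: [0.617, 0.632, 0.468, -0.017]
wrist_force: [-0.7, 0.1, -0.3]
grip_width: 0.006
```

Emit:
step_arm([
  [[0,2.05,-0.79,0.44,0.058,0.015,-0.094],[0,1.75,-0.62,0.46,0.055,0.014,-0.089],[0,1.45,-0.48,0.49,0.053,0.014,-0.084],[0,1.15,-0.37,0.53,0.049,0.011,-0.079],[0,0.86,-0.3,0.57,0.047,0.011,-0.074],[0,0.56,-0.24,0.63,0.045,0.009,-0.071],[0,0.28,-0.22,0.7,0.044,0.008,-0.067],[0,-0.02,-0.22,0.79,0.044,0.006,-0.063],[0,-0.28,-0.26,0.89,0.043,0.004,-0.06],[0,-0.54,-0.32,1.01,0.044,0.002,-0.057]],
])

```text
clock: 46.18
position: [356.8, 49.3, 351.8]
tcp_rot: [0.307, 0.9, 0.309, -0.016]
wrist_force: [0.1, 0.2, -0.1]
grip_width: 0.006
```

Emit:
step_arm([
  [[0,-0.77,-0.39,1.14,0.046,0.001,-0.056],[0,-0.99,-0.49,1.31,0.048,0,-0.055],[0,-1.17,-0.6,1.49,0.052,-0.002,-0.054],[0,-1.32,-0.72,1.67,0.055,-0.003,-0.055],[0,-1.44,-0.83,1.88,0.06,-0.003,-0.057],[0,-1.52,-0.94,2.08,0.065,-0.004,-0.06],[0,-1.55,-1.01,2.29,0.071,-0.004,-0.065],[0,-1.57,-1.07,2.49,0.076,-0.004,-0.071],[0,-1.54,-1.07,2.67,0.082,-0.004,-0.078],[0,-1.52,-1.02,2.83,0.086,-0.003,-0.089]],
])

```text
clock: 47.42
position: [466.4, 0.2, 128.4]
tcp_rot: [-0.003, 1.0, -0.001, -0.0]
wrist_force: [-0.2, -0.5, -0.5]
grip_width: 0.003
```

Emit:
step_arm([
  [[0,0,0,0,0,0,0],[0,0,0,0,0,0,0]],
])

```text
clock: 47.68
position: [465.8, 0.2, 130.7]
tcp_rot: [-0.0, 1.0, 0.001, 0.0]
wrist_force: [0.5, 0.2, -0.3]
grip_width: 0.003
```

```bash
python3 wv.py w22; python3 - <<'E'
from go import *
p,Rk,j=cur(); print(p.round(1),Rk.round(3))
E
```

```text
[ 4.660e+02 -2.000e-01  1.314e+02] [[-1.    -0.     0.002]
 [-0.     1.     0.003]
 [-0.002  0.003 -1.   ]]
```

View pics/w22.png

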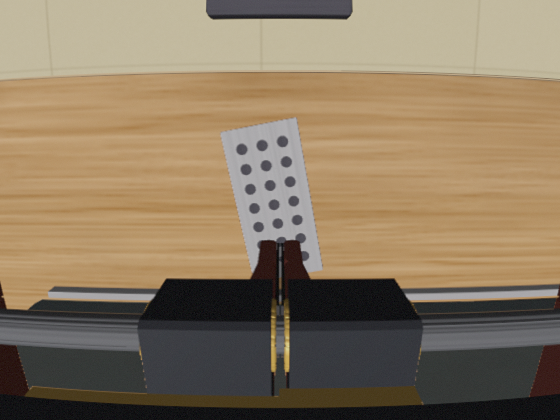

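Emit:
step_arm([
  [[0,0,0,4,0,0,0],[0,0,0,4,0,0,0],[0,0,0,1.7,0,0,0],[0,0,0,0.5,0,0,0],[0,0,0,0.2,0,0,0],[0,0,0,0,0,0,0]],
])

```text
clock: 48.48
position: [466.7, -0.5, 27.6]
tcp_rot: [-0.001, 1.0, 0.001, 0.001]
wrist_force: [-0.9, 0.5, -0.9]
grip_width: 0.006
```

Emit:
step_arm([
  [[0,0,0,0.2,0,0,0],[0,0,0,0,0,0,0]],
])

```text
clock: 48.72
position: [466.7, -0.4, 25.3]
tcp_rot: [-0.001, 1.0, 0.001, 0.001]
wrist_force: [-0.4, 0.4, 4.7]
grip_width: 0.004
```

Emit:
step_arm([
  [[0,0,0,0.1,0,0,0],[0,0,0,0,0,0,0],[0,0,0,0,0,0,0]],
])

```text
clock: 49.1
position: [466.7, -0.4, 25.3]
tcp_rot: [-0.001, 1.0, 0.0, 0.001]
wrist_force: [-3.6, 0.2, 10.5]
grip_width: 0.006
```

Emit:
step_arm([
  [[0,0.2,0.7,0.05,0,0,0],[0,0.2,1,0,0,0,0],[0,0.2,1,0,0,0,0],[0,0.2,1,0,0,0,0],[0,0.2,1,0,0,0,0],[0,0.2,1,0,0,0,0]],
])

```text
clock: 49.85
position: [455.8, 56.1, 25.3]
tcp_rot: [-0.001, 1.0, -0.0, 0.003]
wrist_force: [0.7, -4.3, 9.9]
grip_width: 0.007
```

Emit:
step_arm([
  [[0,0.2,1,0.02,0,0,0],[0,0.2,1,0,0,0,0],[0,0.2,1,0,0,0,0],[0,0.2,1,0,0,0,0],[0,0.2,1,0,0,0,0],[0,0.2,0.7,0,0,0,0],[0,0,0,0,0,0,0]],
])

```text
clock: 50.72
position: [443.6, 114.0, 25.3]
tcp_rot: [-0.001, 1.0, 0.001, 0.003]
wrist_force: [-0.2, -0.5, 11.1]
grip_width: 0.008
```

```bash
python3 wv.py w23
```

```text
(no output)
```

View pics/w23.png

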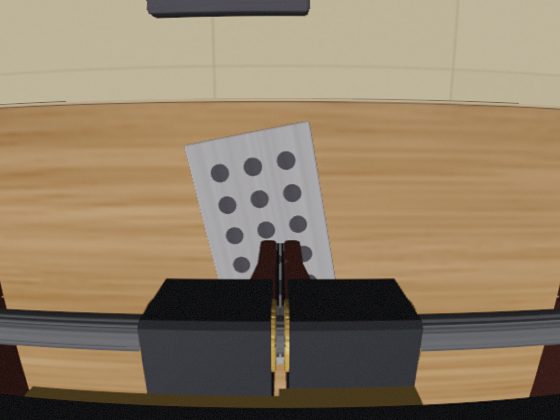

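```bash
python3 - <<'E'
from meas import *
meas([(186,146.5),(308.5,122.5),(217.5,275),(334.5,275)],101)
E
```

```text
[[389.2  72.9]
 [378.9 126.6]
 [451.1  84.2]
 [450.9 140.9]]
edge [368.9 368.6]
W 54.746560930134414 yaw 0.181 0.195 0.19 endmid [384.   99.7]
```

Emit:
step_arm([
  [[0,0.6,0,0.02,0,0,0],[0,0.6,0,0,0,0,0],[0,0.6,0,0,0,0,0],[0,0.6,0,0,0,0,0],[0,0.6,0,0,0,0,0],[0,0,0,0,0,0,0]],
])

```text
clock: 51.52
position: [413.8, 113.9, 25.3]
tcp_rot: [-0.001, 1.0, 0.001, 0.003]
wrist_force: [0.4, 0.2, 9.2]
grip_width: 0.006
```

Emit:
step_arm([
  [[0,0.6,0,0.02,0,0,0],[0,0.6,0,0,0,0,0],[0,0.6,0,0,0,0,0],[0,0.6,0,0,0,0,0],[0,0.4,0,0,0,0,0],[0,0,0,0,0,0,0],[0,0,0,-0.3,0,0,0],[0,0,0,-2,0,0,0],[0,0,0,0,0,0,0]],
])

```text
clock: 52.65
position: [384.3, 113.6, 46.1]
tcp_rot: [-0.001, 1.0, 0.001, 0.001]
wrist_force: [0.0, -0.4, -0.8]
grip_width: 0.006
```

```bash
python3 wv.py w24
```

```text
(no output)
```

View pics/w24.png

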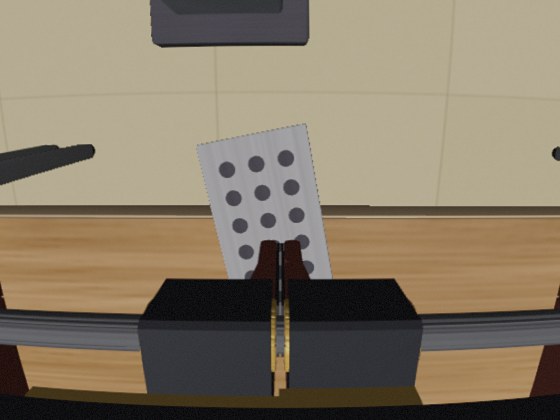

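```bash
python3 - <<'E'
from meas import *
meas([(197,146),(305.5,124),(230.5,275),(330.5,275)],216)
from go import *
em=np.array([325.3,99.7,0]);y=.19
p,Rk,j=cur(); p=p+[0,0,100]; j=ik(p,down,[j])[0]
H=hrot(-60+np.degrees(y)); gp=em+20*np.array([np.cos(y),np.sin(y),0]);gp[2]=3
a=gp-113*H[:,2]; print("gp",gp,"a",a)
p,Rk,j=plan(p,Rk,a+[0,0,120],H,10,4,j)
plan(p,Rk,a,H,3,4,j)
E
```

```text
[[331.7  72.7]
 [321.  126.4]
 [401.6  87.1]
 [401.5 141.7]]
edge [369.1 368.8]
W 54.74890239528595 yaw 0.203 0.188 0.197 endmid [326.4  99.6]
gp [344.9 103.5   3. ] a [271.  188.9   3. ]
[[[4, 1.13, 0.76, 0.22, 0.15, -0.056, -0.056], [4, 1.09, 0.83, 0.04, 0.15, -0.056, -0.056], [4, 1.04, 0.89, -0.15, 0.15, -0.056, -0.056], [4, 0.97, 0.91, -0.34, 0.15, -0.056, -0.056], [4, 0.9, 0.89, -0.53, 0.15, -0.056, -0.056], [4, 0.82, 0.85, -0.71, 0.15, -0.056, -0.056], [4, 0.72, 0.78, -0.87, 0.15, -0.056, -0.056], [4, 0.64, 0.67, -1.03, 0.15, -0.056, -0.056], [4, 0.53, 0.54, -1.14, 0.15, -0.056, -0.056], [4, 0.45, 0.39, -1.24, 0.15, -0.056, -0.056]]]
peak speed frac [0.7 0.5 0.1 0.6 0.2 0.3] end j [ 1.4  0.1  2.1 -1.2  2.1 -0.8] wr [ 56. 436. 122.]
[[[4, 0.0, 4.0, -0.01, -0.001, 0.001, -0.0], [4, 0.0, 4.0, -0.0, -0.001, 0.001, -0.0], [4, 0.0, 4.0, -0.0, -0.001, 0.001, -0.0]]]
peak speed frac [0.  0.5 0.1 0.2 0.1 0.3] end j [ 1.4  0.4  2.  -1.   2.  -0.6] wr [ 57. 436.   3.]
```

Emit:
step_arm([
  [[0,0,0,-5,0,0,0],[0,0,0,-5,0,0,0],[0,0,0,0,0,0,0]],
])

```text
clock: 53.08
position: [385.3, 113.7, 148.5]
tcp_rot: [-0.001, 1.0, 0.001, 0.003]
wrist_force: [0.1, -0.2, -0.7]
grip_width: 0.002
```

Emit:
step_arm([
  [[4,1.13,0.76,0.22,0.15,-0.056,-0.056],[4,1.09,0.83,0.04,0.15,-0.056,-0.056],[4,1.04,0.89,-0.15,0.15,-0.056,-0.056],[4,0.97,0.91,-0.34,0.15,-0.056,-0.056],[4,0.9,0.89,-0.53,0.15,-0.056,-0.056],[4,0.82,0.85,-0.71,0.15,-0.056,-0.056],[4,0.72,0.78,-0.87,0.15,-0.056,-0.056],[4,0.64,0.67,-1.03,0.15,-0.056,-0.056],[4,0.53,0.54,-1.14,0.15,-0.056,-0.056],[4,0.45,0.39,-1.24,0.15,-0.056,-0.056]],
])

```text
clock: 54.32
position: [270.3, 188.5, 121.8]
tcp_rot: [0.25, -0.659, 0.665, -0.249]
wrist_force: [0.7, -0.2, -0.2]
grip_width: 0.454
```

Emit:
step_arm([
  [[4,0,4,0,0,0,0],[4,0,4,0,0,0,0],[4,0,4,0,0,0,0],[4,0,0,0,0,0,0],[4,0,0,0,0,0,0]],
])

```text
clock: 54.95
position: [270.9, 188.3, 3.7]
tcp_rot: [0.248, -0.661, 0.663, -0.248]
wrist_force: [0.3, 0.1, -0.2]
grip_width: 0.452
```

```bash
python3 - <<'E'
from go import *
from h import get_image,crop
P=[]
for _ in range(4): p,Rk,j=cur(); P.append(p); s=get_image("scene")
crop(s,"s25.png",140,300,150,270,5)
print(np.array(P).round(1)); p=np.mean(P,0)
H=hrot(-60+np.degrees(.19))
plan(p,Rk,np.array([345.,103.4,1.8])-3*H[:,2],H,4,4,j)
E
```

```text
[[270.9 188.3   3.7]
 [271.  188.8   4. ]
 [271.1 189.    4.2]
 [271.1 189.1   4.2]]
[[[4, 0.01, 0.06, 2.75, -0.0, 0.001, -0.001], [4, 0.01, 0.05, 2.75, -0.0, 0.001, -0.001], [4, -0.0, 0.06, 2.75, -0.0, 0.001, -0.001], [4, 0.0, 0.05, 2.75, -0.0, 0.001, -0.001]]]
peak speed frac [0.29 0.12 0.17 0.19 0.15 0.01] end j [ 1.13  0.33  2.17 -1.23  1.81 -0.59] wr [129. 353.   2.]
```

View pics/s25.png

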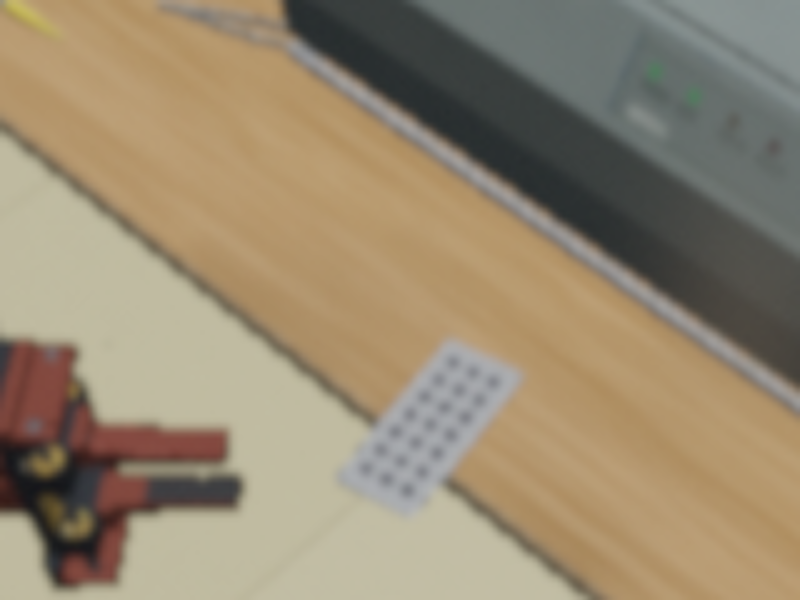

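Emit:
step_arm([
  [[4,0,0.06,2.7,0,0,0],[4,0,0.06,2.7,0,0,0],[4,0,0.06,2.7,0,0,0],[4,0,0.05,2.7,0,0,0],[4,0,0,0,0,0,0],[4,0,0,0,0,0,0]],
])

```text
clock: 55.9
position: [341.9, 107.7, 1.5]
tcp_rot: [0.247, -0.662, 0.662, -0.249]
wrist_force: [-0.2, -0.5, 0.5]
grip_width: 0.458
```

```bash
python3 - <<'E'
from h import *
s=get_image("scene"); crop(s,"s26.png",140,300,150,270,5)
p=sense(); print(p['position'],p['tcp_rot'],p['wrist_force'])
E
```

```text
[341.86194333 107.99712921   1.33852744] [ 0.24753058 -0.66198379  0.66223281 -0.24890518] [-0.43300405 -0.52529467 -0.02790928]
```

View pics/s26.png

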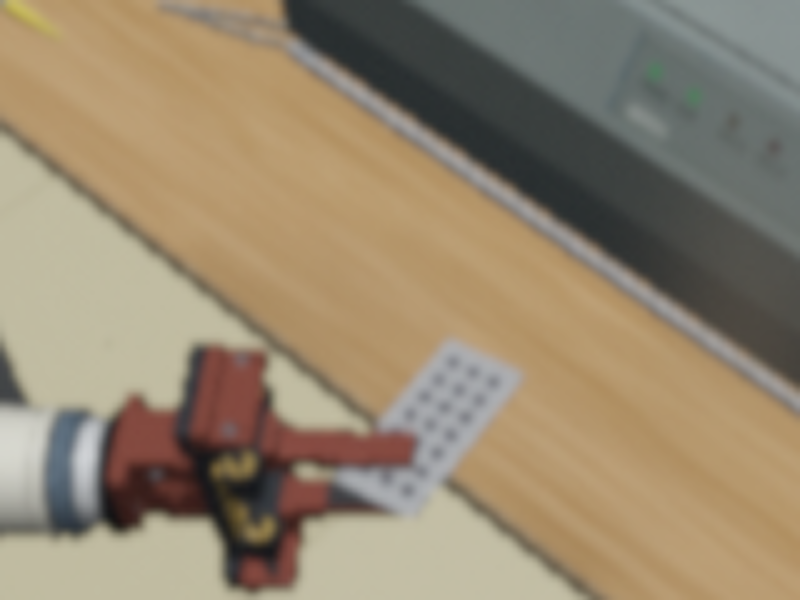

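Emit:
step_arm([
  [[2,0,0,0,0,0,0],[1,0,0,0,0,0,0],[0,0,0,0,0,0,0],[0,0,0,0,0,0,0],[0,0,0,0,0,0,0],[0,0,0,0,0,0,0]],
])

```text
clock: 56.7
position: [341.9, 107.2, 1.4]
tcp_rot: [0.247, -0.661, 0.663, -0.249]
wrist_force: [-1.9, 0.4, 4.0]
grip_width: 0.038
```

Emit:
step_arm([
  [[0,0,-0.5,0,0,0,0],[0,0,-1,0,0,0,0],[0,0,-2,0,0,0,0],[0,0,-3,0,0,0,0],[0,0,-4,0,0,0,0],[0,0,-4,0,0,0,0],[0,0,-4,0,0,0,0],[0,0,-4,0,0,0,0],[0,0,-3,0,0,0,0],[0,0,0,0,0,0,0]],
])

```text
clock: 57.95
position: [341.5, 107.3, 257.5]
tcp_rot: [-0.246, 0.663, -0.661, 0.25]
wrist_force: [-0.7, 0.3, -0.9]
grip_width: 0.033
```

```bash
python3 - <<'E'
from go import *
from h import get_image,crop
np.set_printoptions(suppress=True,precision=2,linewidth=150)
s=get_image("scene"); crop(s,"s27.png",140,300,100,270,4)
p,Rk,j=cur(); print(p.round(1),j.round(2),sense()['grip_width']*88)
rel=.195-np.arctan2(Rk[1,2],Rk[0,2]); print("rel",np.degrees(rel))
F=frot(np.degrees(rel))
tgt=np.array([456.,-336.2,265])-3*F[:,2]
g=ik(tgt,F,[[-1.2,-.5,2.0,1,1.2,.3]]); print(g)
d=Rk.T@np.array([np.cos(.195),np.sin(.195),0])*100; print(F@d)
js=bump_search(p,Rk,j,g[0],d,40)
jplan(p,Rk,js,0,d)
E
```

```text
[341.4 107.1 255.9] [ 1.14 -0.37  2.22 -1.45  1.97 -1.26] 2.9566655694322996
rel 60.10070387519086
[array([-1.18, -0.58,  2.05,  0.97,  1.24,  0.33])]
[  -0.01   -0.17 -100.  ]
cost 46.98031015236731 (np.float64(-0.10000000000000009), np.float64(-0.6000000000000001), -0.4, np.float64(0.4))
[[[0, 0.47, -2.33, 1.33, -0.042, 0.084, 0.103], [0, 0.33, -2.27, 1.32, -0.037, 0.082, 0.101], [0, 0.18, -2.19, 1.29, -0.033, 0.081, 0.098], [0, 0.04, -2.12, 1.24, -0.03, 0.078, 0.096], [0, -0.08, -2.01, 1.18, -0.027, 0.075, 0.094], [0, -0.21, -1.92, 1.12, -0.024, 0.073, 0.093], [0, -0.32, -1.81, 1.04, -0.022, 0.069, 0.09], [0, -0.41, -1.68, 0.98, -0.02, 0.065, 0.089], [0, -0.49, -1.56, 0.9, -0.018, 0.062, 0.087], [0, -0.55, -1.41, 0.83, -0.017, 0.059, 0.085]]]
[[[0, -0.61, -1.27, 0.76, -0.016, 0.056, 0.083], [0, -0.64, -1.12, 0.7, -0.016, 0.053, 0.081], [0, -0.65, -0.97, 0.65, -0.015, 0.05, 0.079], [0, -0.66, -0.81, 0.6, -0.015, 0.047, 0.078], [0, -0.65, -0.65, 0.58, -0.016, 0.045, 0.076], [0, -0.62, -0.5, 0.55, -0.015, 0.043, 0.074], [0, -0.58, -0.35, 0.55, -0.016, 0.042, 0.072], [0, -0.54, -0.21,
[... 2606 characters left out ...]
1. -114.  687.]
 [ 385. -196.  370.  363. -284.  328.  287. -133.  676.]
 [ 394. -202.  360.  370. -285.  311.  283. -152.  664.]
 [ 404. -208.  349.  378. -287.  294.  278. -171.  649.]
 [ 414. -215.  339.  387. -288.  276.  272. -191.  633.]
 [ 424. -223.  329.  396. -289.  259.  264. -210.  614.]
 [ 433. -232.  319.  406. -291.  243.  256. -229.  594.]
 [ 442. -244.  310.  416. -294.  227.  246. -248.  572.]
 [ 449. -257.  301.  426. -298.  213.  234. -266.  547.]
 [ 454. -272.  292.  435. -304.  199.  220. -282.  521.]
 [ 457. -291.  284.  443. -312.  187.  205. -297.  492.]
 [ 457. -312.  276.  449. -323.  176.  188. -310.  462.]
 [ 453. -336.  266.  453. -336.  166.  170. -321.  430.]]
```

View pics/s27.png

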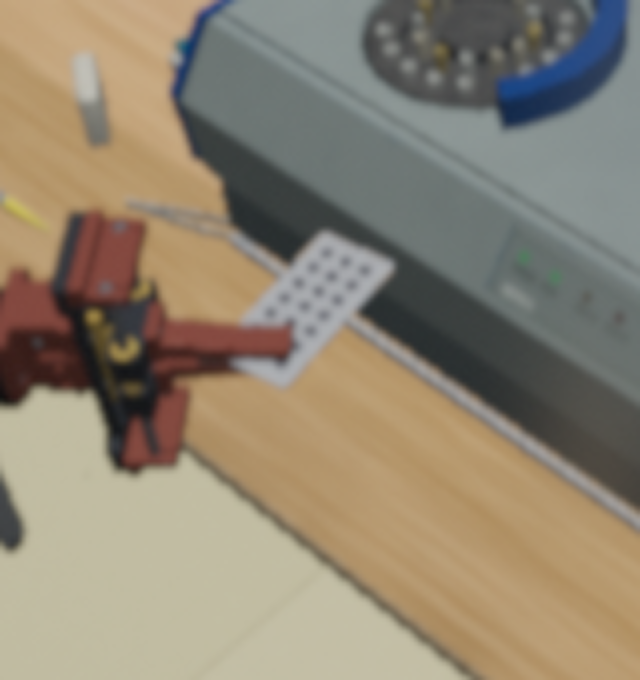

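Emit:
step_arm([
  [[0,0.47,-2.33,1.33,-0.042,0.084,0.103],[0,0.33,-2.27,1.32,-0.037,0.082,0.101],[0,0.18,-2.19,1.29,-0.033,0.081,0.098],[0,0.04,-2.12,1.24,-0.03,0.078,0.096],[0,-0.08,-2.01,1.18,-0.027,0.075,0.094],[0,-0.21,-1.92,1.12,-0.024,0.073,0.093],[0,-0.32,-1.81,1.04,-0.022,0.069,0.09],[0,-0.41,-1.68,0.98,-0.02,0.065,0.089],[0,-0.49,-1.56,0.9,-0.018,0.062,0.087],[0,-0.55,-1.41,0.83,-0.017,0.059,0.085]],
])

```text
clock: 59.25
position: [345.5, -48.3, 412.2]
tcp_rot: [0.287, 0.818, -0.443, 0.228]
wrist_force: [-0.0, -0.3, -1.7]
grip_width: 0.035
```

Emit:
step_arm([
  [[0,-0.61,-1.27,0.76,-0.016,0.056,0.083],[0,-0.64,-1.12,0.7,-0.016,0.053,0.081],[0,-0.65,-0.97,0.65,-0.015,0.05,0.079],[0,-0.66,-0.81,0.6,-0.015,0.047,0.078],[0,-0.65,-0.65,0.58,-0.016,0.045,0.076],[0,-0.62,-0.5,0.55,-0.015,0.043,0.074],[0,-0.58,-0.35,0.55,-0.016,0.042,0.072],[0,-0.54,-0.21,0.56,-0.017,0.04,0.071],[0,-0.47,-0.06,0.58,-0.017,0.04,0.069],[0,-0.41,0.06,0.61,-0.017,0.04,0.068]],
])

```text
clock: 60.5
position: [331.3, -148.3, 434.2]
tcp_rot: [0.637, 0.717, -0.192, 0.209]
wrist_force: [0.1, 1.3, -0.6]
grip_width: 0.034
```

Emit:
step_arm([
  [[0,-0.34,0.18,0.66,-0.018,0.04,0.068],[0,-0.26,0.28,0.73,-0.018,0.04,0.067],[0,-0.2,0.38,0.79,-0.018,0.041,0.067],[0,-0.13,0.45,0.88,-0.019,0.043,0.067],[0,-0.07,0.51,0.96,-0.019,0.044,0.068],[0,-0.03,0.56,1.06,-0.019,0.046,0.069],[0,0,0.6,1.14,-0.019,0.049,0.071],[0,0.01,0.62,1.23,-0.02,0.051,0.073],[0,0,0.65,1.3,-0.019,0.053,0.077],[0,-0.04,0.66,1.36,-0.02,0.056,0.081]],
])

```text
clock: 61.75
position: [395.2, -201.1, 357.7]
tcp_rot: [0.847, 0.498, 0.109, 0.153]
wrist_force: [-0.5, -0.7, -0.6]
grip_width: 0.037
```

Emit:
step_arm([
  [[0,-0.11,0.68,1.4,-0.021,0.058,0.085],[0,-0.19,0.72,1.41,-0.022,0.061,0.09],[0,-0.3,0.77,1.4,-0.022,0.064,0.095],[0,-0.44,0.84,1.35,-0.024,0.066,0.102],[0,-0.59,0.96,1.25,-0.027,0.069,0.109],[0,-0.75,1.12,1.13,-0.029,0.07,0.115],[0,-0.9,1.32,0.95,-0.032,0.074,0.123],[0,-1.05,1.58,0.75,-0.036,0.076,0.13],[0,-1.17,1.9,0.49,-0.04,0.078,0.137],[0,-1.25,2.27,0.2,-0.045,0.081,0.145]],
])

```text
clock: 63.0
position: [453.3, -336.1, 264.4]
tcp_rot: [0.865, -0.027, 0.501, 0.012]
wrist_force: [-0.1, -0.0, -1.3]
grip_width: 0.038
```

Emit:
step_arm([
  [[0,0,0,0,0,0,0],[0,0,0,0,0,0,0]],
])

```text
clock: 63.25
position: [453.7, -335.2, 266.9]
tcp_rot: [0.866, -0.022, 0.5, 0.014]
wrist_force: [0.1, -0.3, -0.5]
grip_width: 0.032
```

```bash
python3 wv.py w28; python3 - <<'E'
from go import *
from h import get_image
P=[]
for _ in range(4): p,Rk,j=cur(); P.append(p); get_image("top")
p=np.mean(P,0); print(np.array(P).round(1),sense()['grip_width']*88)
F=frot(60.1); print(R.from_matrix(Rk.T@F).as_rotvec())
p,Rk,j=plan(p,Rk,np.array([456.,-336.2,165])-3*F[:,2],F,5,0,j)
E
```

```text
[[ 454.  -335.2  267.9]
 [ 454.1 -335.1  268.5]
 [ 454.1 -335.1  268.8]
 [ 454.1 -335.2  268.8]] 2.720253450611192
[ 0.00064234 -0.00024545  0.00462024]
[[[0, -1.78, 0.01, 1.01, 0.0, -0.0, 0.001], [0, -1.77, 0.01, 1.0, 0.0, -0.0, 0.001], [0, -1.78, 0.02, 1.01, 0.0, -0.0, 0.001], [0, -1.77, 0.01, 1.0, 0.0, -0.0, 0.001], [0, -1.78, 0.02, 1.01, 0.0, -0.0, 0.001]]]
peak speed frac [0.   0.09 0.12 0.06 0.08 0.15] end j [-1.18 -0.52  2.19  1.04  1.13  0.14] wr [ 170. -321.  330.]
```

View pics/w28.png

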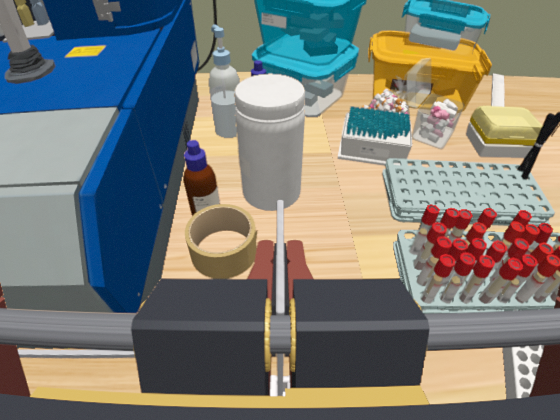

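Emit:
step_arm([
  [[0,-1.78,0.01,1,0,0,0.001],[0,-1.78,0.01,1,0,0,0.001],[0,-1.78,0.02,1,0,0,0.001],[0,-1.78,0.01,1,0,0,0.001],[0,-1.78,0.02,1,0,0,0.001],[0,0,0,0,0,0,0],[0,0,0,0,0,0,0]],
])

```text
clock: 64.38
position: [452.6, -336.5, 165.9]
tcp_rot: [0.865, -0.025, 0.501, 0.013]
wrist_force: [-0.5, 1.3, -1.3]
grip_width: 0.031
```

```bash
python3 wv.py w29; python3 - <<'E'
from go import *
from h import *
import pickle
s,w=pickle.load(open("last.pkl","rb"))
cv2.imwrite("pics/w29c.png",cv2.resize(w["img"][200:405,60:420],None,fx=2.2,fy=2.2,interpolation=cv2.INTER_CUBIC))
P=[]
for _ in range(4): p,Rk,j=cur(); P.append(p); get_image("top")
p=np.mean(P,0); print(p.round(1),(p+3*Rk[:,2]).round(1))
E
```

```text
[ 452.7 -336.7  166.7] [ 455.3 -336.8  165.2]
```

View pics/w29c.png

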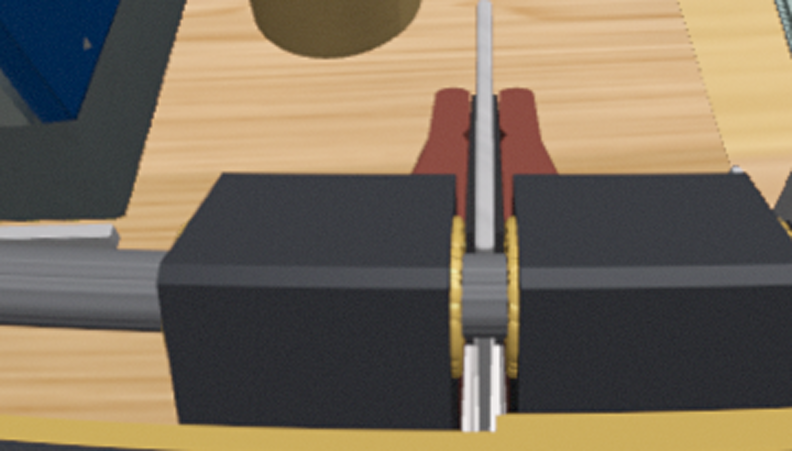

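Emit:
step_arm([
  [[0,-0.87,0,0.5,0,0,0],[0,-0.87,0,0.5,0,0,0],[0,-0.87,0,0.5,0,0,0],[0,-0.43,0,0.25,0,0,0],[0,0,0,0,0,0,0]],
])

```text
clock: 65.25
position: [452.5, -336.1, 129.8]
tcp_rot: [0.865, -0.025, 0.5, 0.013]
wrist_force: [0.7, -0.8, -0.9]
grip_width: 0.032
```

Emit:
step_arm([
  [[0,-0.52,0,0.3,0,0,0],[0,-0.52,0,0.3,0,0,0],[0,-0.3,0,0.17,0,0,0],[0,0,0,0,0,0,0]],
])

```text
clock: 65.75
position: [452.5, -336.1, 114.6]
tcp_rot: [0.865, -0.025, 0.5, 0.013]
wrist_force: [0.1, -0.2, -1.6]
grip_width: 0.031
```

Emit:
step_arm([
  [[0,-0.17,0,0.1,0,0,0],[0,0,0,0,0,0,0],[0,0,0,0,0,0,0]],
])

```text
clock: 66.12
position: [452.6, -336.3, 113.3]
tcp_rot: [0.865, -0.025, 0.501, 0.013]
wrist_force: [-0.9, -0.3, -1.3]
grip_width: 0.033
```

Emit:
step_arm([
  [[0,-0.17,0,0.1,0,0,0],[0,0,0,0,0,0,0],[0,0,0,0,0,0,0]],
])

```text
clock: 66.5
position: [452.6, -336.3, 111.1]
tcp_rot: [0.865, -0.025, 0.501, 0.013]
wrist_force: [-0.6, 1.1, -0.2]
grip_width: 0.031
```

Emit:
step_arm([
  [[0,-0.09,0,0.05,0,0,0],[0,0,0,0,0,0,0],[0,0,0,0,0,0,0]],
])

```text
clock: 66.88
position: [452.8, -336.5, 110.9]
tcp_rot: [0.865, -0.025, 0.501, 0.014]
wrist_force: [-0.3, 0.7, 2.5]
grip_width: 0.031
```

Seated. Release, retreat, then pull away for a clear view.

Emit:
step_arm([
  [[2.2,0,0,0,0,0,0],[2.2,0,0,0,0,0,0],[2.2,0,0,0,0,0,0],[2.2,0,0,0,0,0,0]],
])

```text
clock: 67.38
position: [452.6, -336.2, 110.0]
tcp_rot: [0.865, -0.025, 0.501, 0.013]
wrist_force: [-0.8, -0.7, 1.0]
grip_width: 0.251
```

Emit:
step_arm([
  [[2.2,0,0,-1.5,0,0,0],[2.2,0,0,-2,0,0,0],[2.2,0,0,-3,0,0,0],[2.2,0,0,-3,0,0,0],[2.2,0,0,0,0,0,0]],
])

```text
clock: 68.0
position: [369.6, -332.9, 158.9]
tcp_rot: [0.865, -0.025, 0.501, 0.015]
wrist_force: [-1.4, 0.1, -0.1]
grip_width: 0.251
```

```bash
python3 wv.py w30; python3 - <<'E'
from go import *
np.set_printoptions(suppress=True,precision=2,linewidth=150)
p,Rk,j=cur()
g=ik([420,-60,330],down,[[0,-.3,1.6,0,1.6,-1.5]])
js=bump_search(p,Rk,j,g[0],np.array([0,0,22.]),20)
p,Rk=jplan(p,Rk,js,2.2,np.array([0,0,22.]),quiet=True)
E
```

```text
cost 6.000000000000007 (np.float64(-0.10000000000000009), np.float64(-0.20000000000000018), 0, np.float64(1.1102230246251565e-16))Traceback (most recent call last):
  File "<stdin>", line 6, in <module>
  File "plan.py", line 31, in jplan
    assert np.abs(sh).max()<=6.25 and np.abs(ww).max()<=.188,(sh,ww)
           ^^^^^^^^^^^^^^^^^^^^^^^^^^^^^^^^^^^^^^^^^^^^^^^^^
AssertionError: (array([ 3.72, -1.13, -0.51]), array([ 0.04, -0.03, -0.2 ]))
```

View pics/w30.png

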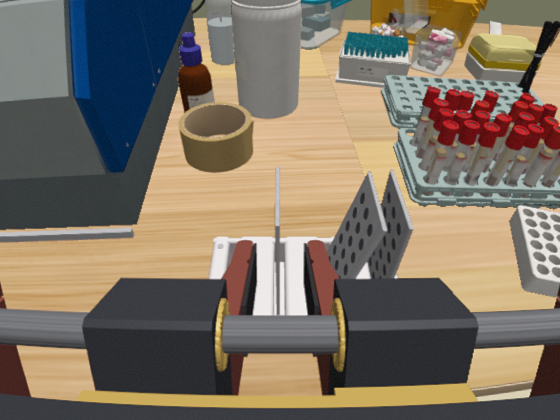

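```bash
python3 - <<'E'
from go import *
np.set_printoptions(suppress=True,precision=2,linewidth=150)
p,Rk,j=cur()
g=ik([400,60,330],down,[[0,-.3,1.6,0,1.6,-1.5]])
js=bump_search(p,Rk,j,g[0],np.array([0,0,22.]),29)
p,Rk=jplan(p,Rk,js,2.2,np.array([0,0,22.]))
E
```

```text
cost 12.000000000000007 (np.float64(-1.1102230246251565e-16), np.float64(-0.40000000000000013), 0, np.float64(0.20000000000000007))
[[[2.2, 3.69, -1.33, -0.52, 0.056, -0.021, -0.147], [2.2, 3.52, -1.06, -0.56, 0.055, -0.02, -0.142], [2.2, 3.34, -0.82, -0.61, 0.053, -0.018, -0.137], [2.2, 3.17, -0.61, -0.63, 0.051, -0.017, -0.133], [2.2, 2.97, -0.42, -0.66, 0.049, -0.015, -0.129], [2.2, 2.79, -0.26, -0.67, 0.047, -0.013, -0.124], [2.2, 2.61, -0.12, -0.67, 0.046, -0.011, -0.121], [2.2, 2.42, -0.02, -0.65, 0.044, -0.01, -0.116], [2.2, 2.24, 0.08, -0.63, 0.043, -0.008, -0.113], [2.2, 2.08, 0.14, -0.58, 0.041, -0.006, -0.109]]]
[[[2.2, 1.92, 0.2, -0.53, 0.04, -0.004, -0.106], [2.2, 1.77, 0.24, -0.46, 0.039, -0.003, -0.102], [2.2, 1.64, 0.28, -0.38, 0.038, -0.0, -0.1], [2.2, 1.51, 0.3, -0.28, 0.037, 0.001, -0.097], [2.2, 1.4, 0.32, -0.18, 0.035, 0.003, -0.094], [2.2, 1.3, 0.34, -0.06, 0.036, 0.005, -0.093], [2.2, 1.21, 0.36, 0.06, 0.034, 0.007, -0.09], [2.2, 1.12, 0.38, 0.2, 0.034, 0.009, -0.089], [2.2, 1.05, 0.41, 0.34, 0.033, 0.011, -0.088], [2.2, 0.99, 0.43, 0.48, 0.033, 0.013, -0.086]]
[... 1376 characters left out ...]
1. -143.  733.]
 [ 424.  -56.  440.  432.  -51.  419.  309. -128.  738.]
 [ 422.  -44.  438.  429.  -40.  418.  318. -113.  740.]
 [ 420.  -33.  435.  427.  -29.  414.  326.  -98.  741.]
 [ 419.  -22.  430.  424.  -18.  409.  334.  -83.  740.]
 [ 417.  -11.  423.  422.   -8.  402.  343.  -67.  737.]
 [ 415.   -1.  415.  420.    3.  394.  352.  -51.  732.]
 [ 414.   10.  405.  417.   13.  383.  361.  -34.  725.]
 [ 412.   20.  393.  415.   22.  372.  370.  -17.  716.]
 [ 410.   30.  380.  412.   32.  358.  378.    1.  704.]
 [ 407.   40.  365.  408.   42.  343.  386.   20.  691.]
 [ 404.   50.  348.  405.   51.  326.  394.   40.  675.]
 [ 400.   60.  330.  400.   60.  308.  400.   60.  657.]]
```

Emit:
step_arm([
  [[2.2,3.69,-1.33,-0.52,0.056,-0.021,-0.147],[2.2,3.52,-1.06,-0.56,0.055,-0.02,-0.142],[2.2,3.34,-0.82,-0.61,0.053,-0.018,-0.137],[2.2,3.17,-0.61,-0.63,0.051,-0.017,-0.133],[2.2,2.97,-0.42,-0.66,0.049,-0.015,-0.129],[2.2,2.79,-0.26,-0.67,0.047,-0.013,-0.124],[2.2,2.61,-0.12,-0.67,0.046,-0.011,-0.121],[2.2,2.42,-0.02,-0.65,0.044,-0.01,-0.116],[2.2,2.24,0.08,-0.63,0.043,-0.008,-0.113],[2.2,2.08,0.14,-0.58,0.041,-0.006,-0.109]],
])

```text
clock: 69.3
position: [437.6, -165.1, 392.1]
tcp_rot: [0.719, 0.603, 0.33, 0.102]
wrist_force: [-0.6, 0.3, 0.0]
grip_width: 0.25
```

Emit:
step_arm([
  [[2.2,1.92,0.2,-0.53,0.04,-0.004,-0.106],[2.2,1.77,0.24,-0.46,0.039,-0.003,-0.102],[2.2,1.64,0.28,-0.38,0.038,0,-0.1],[2.2,1.51,0.3,-0.28,0.037,0.001,-0.097],[2.2,1.4,0.32,-0.18,0.035,0.003,-0.094],[2.2,1.3,0.34,-0.06,0.036,0.005,-0.093],[2.2,1.21,0.36,0.06,0.034,0.007,-0.09],[2.2,1.12,0.38,0.2,0.034,0.009,-0.089],[2.2,1.05,0.41,0.34,0.033,0.011,-0.088],[2.2,0,0,0,0,0,0]],
])

```text
clock: 70.55
position: [422.9, -42.5, 437.2]
tcp_rot: [0.409, 0.892, 0.167, 0.102]
wrist_force: [0.3, 0.6, -0.2]
grip_width: 0.252
```

```bash
python3 - <<'E'
from h import *
d=get_image("top"); crop(d,"t31.png",340,480,180,270,5.5); cv2.imwrite("pics/t31f.png",d["img"])
s=get_image("scene"); crop(s,"s31.png",310,440,200,350,4)
E
```

```text
(no output)
```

View pics/t31.png

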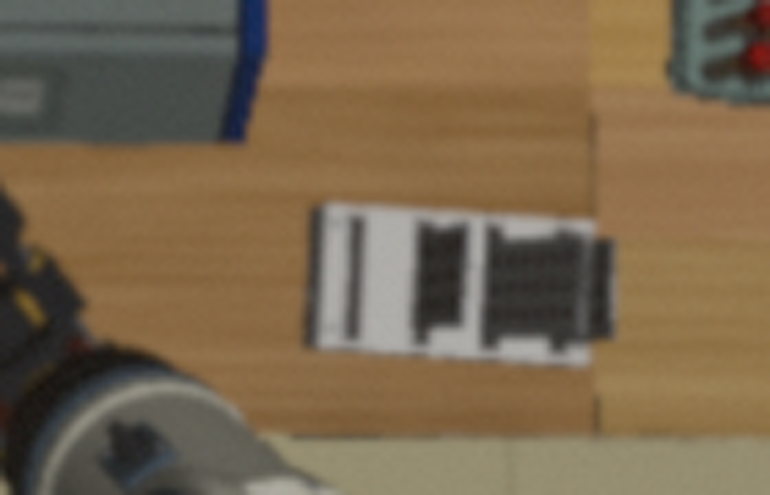

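View pics/s31.png

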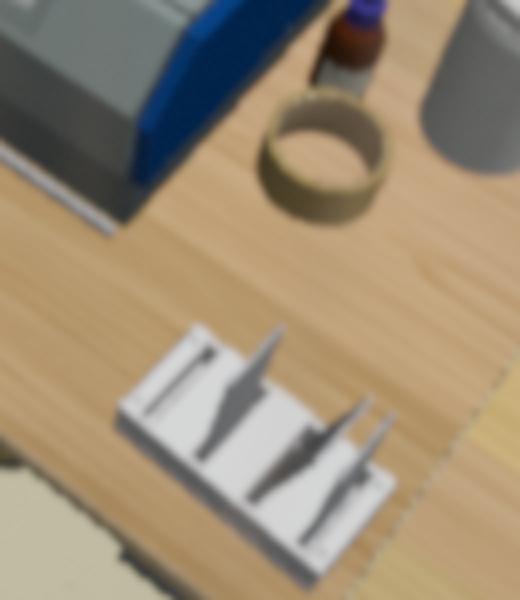

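View pics/t31f.png

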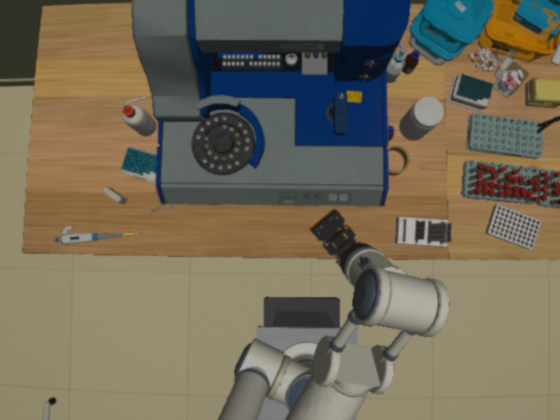

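```bash
python3 - <<'E'
from h import *
np.set_printoptions(precision=1,suppress=True)
d=get_image("top")
for n,u,sy in (("slot2",465,-336.2),("slot3",579,-376),("slot4",613,-416)):
    q=plane(d,[(340+u/5.5-.4,180+285/5.5-.4)],126)[0]; dy=q[1]-sy
    print(n,q,"lean deg",np.degrees(np.arctan2(dy,118)))
s=get_image("scene")
# top corners in scene crop (x4, origin 310,200)
for n,u,v in (("slot2",281,326),("slot3",370,399),("slot4",393,413)):
    print(n,plane(s,[(310+u/4-.4,200+v/4-.4)],127)[0])
E
```

```text
slot2 [ 452.  -333.9  126. ] lean deg 1.1291505152195203
slot3 [ 452.6 -395.7  126. ] lean deg -9.463062040674409
slot4 [ 452.8 -414.2  126. ] lean deg 0.8740301247678005
slot2 [ 484.2 -336.4  127. ]
slot3 [ 478.1 -401.5  127. ]
slot4 [ 479.2 -416.2  127. ]
```

```bash
python3 - <<'E'
from h import *
a=cv2.imread("pics/top0.png"); d=get_image("top"); b=d["img"]
for n,(x0,x1,y0,y1) in dict(forceps=(145,185,198,216),tape=(380,415,145,178)).items():
    print(n,np.abs(a[y0:y1,x0:x1].astype(int)-b[y0:y1,x0:x1]).mean())
q=get_image("top"); s=sense(); print(s['clock'],s['wrist_force'])
print(job.job_done())
E
```

```text
forceps 3.3777777777777778
tape 3.450793650793651
70.85 [-0.56481414  0.04498877  0.36953433]
the job is handed in; nothing more can be done
None
```

All three plates are standing on a short end in the rack, one per slot. They are in the rack's y = +20, -20 and -60 mm slots. I handed the job in at about 71 s, and the hand-in gave no verdict.

I pressed each plate with shut fingertips at about 10 N and slid it until a short end hung about 43 mm over the front edge. I then pinched it there through its thickness with the tool horizontal and lifted it straight up. Finally I turned it upright and lowered it into a slot until I felt the floor (2.5–6 N).

**Last checks:**
- **Plates at +20 and -60 mm:** upright, leaning about 1°.
- **Plate at -20 mm:** stood upright when I released it, but was leaning when I looked after placing the third plate. The top camera gives 9.5° and the scene camera about 12°, both inside the 14° limit. I may have brushed it while setting the plate next to it; I did not check, and left it as it was.
- **Forceps and tape roll:** no visible change between the first and last top images.
- **Floor and robot:** nothing was dropped, and the gripper was clear of everything at the end.

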